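# Serve bath pearls on the telescoping presenter arm

## Task

With the scoop, take at least two of the three bath pearls from the wooden tray and tip them into the white dish of the presenter arm, then stand the scoop upright on the black rubber mat and let go of it. Then squeeze the arm's black upright handle together with its orange lock button, slide the arm out until the orange pointer on the dish is level with the red rider on the scale, and finish while still holding it there, squeezed, because a spring pulls it back. Do not touch the pearls with the fingers, do not shift the rider and leave the other cosmetics alone.

Things in the scene. Friction and masses are not known exactly. Their poses are not given: they have to be found in the camera images.
- tray: Fixed wooden channel, 230 x 82 mm, 24 mm high (the -x end wall 48 mm), walls and floor 5 mm thick. Origin: centre of its underside; x runs along it, the -x end is nearer the robot. A small 40-degree ramp fills the corner at the -x end, so the flat floor runs from x=-0.095 to 0.110. The scoop pushed along the floor to the ramp's foot gathers the pearls.
- scoop: Grey metal scoop, 90 g, in the tray's +x half, axes as the tray's, mouth to -x. Origin: underside, on the handle's axis. Floor 2 mm thick, 62 mm wide, from lip x=-0.075 to 0.015; side walls 24 mm high from x=-0.058; rear wall x=-0.014. Black upright handle 26 (x) x 18 (y) mm, top z=0.100: grip across y at z 0.06-0.085. Carry it leaning back 15-20 degrees; balls roll out with the mouth dipped 40.
- pearl_a: Loose hard wax bath pearl, a ball of 24 mm diameter, 12 g, rose, origin at its centre; lies on the tray floor between the scoop's mouth and the ramp.
- pearl_b: The same, cream-coloured pearl.
- pearl_c: The same, mauve pearl.
- mat: Fixed black rubber mat, 130 (x) x 110 (y) x 3 mm, on the counter. Origin: centre of its underside. The scoop's handle (its origin) must end over the mat.
- stand: Fixed base of the presenter: black plate x -0.150 to 0.240, y +-0.055, 8 mm thick; steel sleeve 44 mm high at x -0.148 to -0.023; aluminium scale rail with 10 mm ticks along the +y edge (x 0.06 to 0.24, top 30 mm up). Origin: underside, below the handle when the arm is fully in; x is the way the arm slides out, z up. It stands left or right of the robot, the tray on the other side.
- boom (a joint): Extension of the telescoping arm in m: 0 fully in (start, latched), up to 0.16. A return spring pulls it in with 3 N at 0 rising to 5 N at 0.13, and the latch holds it at 0 unless the lock button is squeezed.
- grip (a point): Point to grip on the arm's black upright handle, on its axis, 92 mm above the counter; moves with the arm; axes as the stand's. The handle is 22 mm (x) by 26 mm (y), its top 115 mm above the counter. Grip across y: one finger on the bare +y side, the other on the orange button on the -y side; 36 mm over handle and button, 30 mm when squeezed.
- lock (a joint): Travel of the orange lock button in m: 0 out, 0.006 fully squeezed in (about 8 N). The button, 18 (x) x 34 (z) mm, sits on the -y side of the handle, centred at the height of grip, standing 10 mm proud; squeezed in past 0.004 the latch is free, let go it springs out.
- dish (a point): Centre of the inner floor of the arm's white dish, 33 mm above the counter; moves with the arm; axes as the stand's; 70 mm in +x from the handle axis. Inside 86 (x) x 100 (y) mm, rim 29 mm above this point, walls 3 mm.
- pointer (a point): Tip of the orange pointer on the dish's +y side, above the scale rail; moves with the arm.
- rider (a point): Point of the red rider on the scale rail that the pointer tip must come level with along the stand's x. The rider is a red clip 12 mm long in x, on the outer (+y) side of the rail.
- mark (a joint): Position of the red rider in m, as the extension of the arm (boom) at which the pointer is level with the rider's middle. Varies from run to run; the rider is stiff to move.
- compact_a: Bystander to leave alone: black compact 75 x 55 x 20 mm, lying. Origin: centre of its underside.
- compact_b: Bystander to leave alone: black compact 75 x 55 x 20 mm, lying. Origin: centre of its underside.
- lipstick_a: Bystander to leave alone: lipstick tube, 23 mm diameter, 78 mm high, standing. Origin: centre of its underside.
- lipstick_b: Bystander to leave alone: lipstick tube, 23 mm diameter, 78 mm high, standing. Origin: centre of its underside.
- foundation: Bystander to leave alone: bottle, 40 mm diameter, 100 mm high, standing. Origin: centre of its underside.
- paper_cup: Bystander to leave alone: paper cup, 70 mm rim, 85 mm high, standing. Origin: centre of its underside.
- dome_a: Bystander to leave alone: tortoiseshell dome compact, 100 mm diameter, 31 mm high. Origin: centre of its underside.
- dome_b: Bystander to leave alone: tortoiseshell dome compact, 100 mm diameter, 31 mm high. Origin: centre of its underside.
Not all that is in view belongs to the job. Leave any blue or pink look-alike of the scoop alone.

How it is judged (in metres and radians):
On the way, in this order (a step that is already met when the one before it is completed fails the run):
1. at least two pearls lie in the dish while the arm is still latched fully in (((x of pearl_a in the frame of dish between -0.046 and 0.046 m and y of pearl_a in the frame of dish between -0.053 and 0.053 m and z of pearl_a in the frame of dish between 0 and 0.045 m and x of pearl_b in the frame of dish between -0.046 and 0.046 m and y of pearl_b in the frame of dish between -0.053 and 0.053 m and z of pearl_b in the frame of dish between 0 and 0.045 m) or (x of pearl_a in the frame of dish between -0.046 and 0.046 m and y of pearl_a in the frame of dish between -0.053 and 0.053 m and z of pearl_a in the frame of dish between 0 and 0.045 m and x of pearl_c in the frame of dish between -0.046 and 0.046 m and y of pearl_c in the frame of dish between -0.053 and 0.053 m and z of pearl_c in the frame of dish between 0 and 0.045 m) or (x of pearl_b in the frame of dish between -0.046 and 0.046 m and y of pearl_b in the frame of dish between -0.053 and 0.053 m and z of pearl_b in the frame of dish between 0 and 0.045 m and x of pearl_c in the frame of dish between -0.046 and 0.046 m and y of pearl_c in the frame of dish between -0.053 and 0.053 m and z of pearl_c in the frame of dish between 0 and 0.045 m)) and value of joint boom below 0.006 m), for 0.2 s.
2. the scoop stands upright on the mat, let go (angle between scoop's own z axis and vertical below 0.15 rad and height (world z) of scoop below 0.01 m and x of scoop in the frame of mat between -0.075 and 0.075 m and y of scoop in the frame of mat between -0.065 and 0.065 m and linear speed of scoop below 0.03 m/s and contact force between scoop and the fingers below 0.2 N), for 0.2 s.
3. the lock button is squeezed in by the fingers (value of joint lock above 0.004 m and contact force between stand and the fingers above 2 N), for 0.1 s.
At the end, for the whole second after the job is handed in: The pointer is within 6 mm of the middle of the red rider along the scale, the arm at rest and held there by the fingers with the lock button squeezed in (over 4 mm); at least two pearls lie in the dish; the scoop stands upright (within 0.15 rad), let go, with its handle over the mat (all of step 2 and all of step 3 and x of pointer in the frame of rider between -0.006 and 0.006 m and velocity of joint boom between -0.01 and 0.01 m/s and ((x of pearl_a in the frame of dish between -0.046 and 0.046 m and y of pearl_a in the frame of dish between -0.053 and 0.053 m and z of pearl_a in the frame of dish between 0 and 0.045 m and x of pearl_b in the frame of dish between -0.046 and 0.046 m and y of pearl_b in the frame of dish between -0.053 and 0.053 m and z of pearl_b in the frame of dish between 0 and 0.045 m) or (x of pearl_a in the frame of dish between -0.046 and 0.046 m and y of pearl_a in the frame of dish between -0.053 and 0.053 m and z of pearl_a in the frame of dish between 0 and 0.045 m and x of pearl_c in the frame of dish between -0.046 and 0.046 m and y of pearl_c in the frame of dish between -0.053 and 0.053 m and z of pearl_c in the frame of dish between 0 and 0.045 m) or (x of pearl_b in the frame of dish between -0.046 and 0.046 m and y of pearl_b in the frame of dish between -0.053 and 0.053 m and z of pearl_b in the frame of dish between 0 and 0.045 m and x of pearl_c in the frame of dish between -0.046 and 0.046 m and y of pearl_c in the frame of dish between -0.053 and 0.053 m and z of pearl_c in the frame of dish between 0 and 0.045 m))); the arm keeps its last pose, push and grip.
It fails at once if the fingers touch a pearl (contact force between any of pearl_a, pearl_b, pearl_c and the fingers above 1 N).
It fails at once if the red rider is shifted by more than 4 mm (distance of rider from where it was at the start of the episode above 0.004 m).
It fails at once if another cosmetic is moved by more than 30 mm or knocked over (distance of any of compact_a, compact_b, lipstick_a, lipstick_b, foundation, paper_cup, dome_a, dome_b from where it was at the start of the episode above 0.03 m or angle between any of compact_a, compact_b, lipstick_a, lipstick_b, foundation, paper_cup, dome_a, dome_b's own z axis and vertical above 0.5 rad).
It also fails if it takes over 72 s, if anything falls off the work surface, if the arm or the gripper's body presses on something with over 40 N, if the wrist force passes 120 N, or if a joint passes its speed limit or range.

## Robot

A 6-joint arm with a two-finger parallel gripper is mounted at the origin on the work surface. World frame = base frame: x ahead of the robot, y to its left, z up, the work surface at z = 0. Lengths are in mm, angles in rad, forces in N, time in s.
With the tool pointing down it reaches from about 200 to 875 mm from the base axis. Payload 3.4 kg.
Tool frame: the origin (TCP) lies on the centre line of the jaws, within the pads' length; the fingertips stand 11 mm ahead of it and the grasp point (between the pads) lies 8 mm behind it; x points along the fingers, y is the direction in which the jaws open and shut, and the axes are right-handed (so a half turn about x gives the same grasp; the last joint's range is limited). The gripper opens to 94 mm and grips with 3 to 60 N. Pads are 16 mm wide; open, the fingers measure 119 mm over their backs; the gripper's body (75 mm by 177 mm) begins 78 mm behind the grasp point.
Start: joints at [0.99, 0.276, 1.505, -0, 1.361, -0.121], TCP at [255.189, 515.309, 216.493] pointing down, gripper open.
Joint ranges: [-2.89, 2.89], [-0.75, 2.08], [0.22, 2.7], [-1.18, 4.32], [0.11, 2.71], [-2.7, 2.7]. Speed limits (rad/s): [2.57, 2.57, 3.14, 3.14, 3.14, 3.14].

## Interface

Orientations are given as [roll, pitch, yaw] about the fixed x, y, z axes, in that order (R = Rz(yaw) Ry(pitch) Rx(roll)).
In Python, from cell import manip, viewer, sign_off gives the robot as it stands.
- The arm moves only by the tool send_rows, never from a script. Its argument "motion" is a list of rows, each a list of 2 entries, a list of its own where there are three numbers: the shift along the tool's x, y, z in m, then the turn, a rotation vector about the tool's x, y, z in rad. A call has 1 to 10 rows; each row is the pose to reach, as a shift and turn from the pose measured when the call began, along the tool's axes at that moment; what a row does not reach only later rows make up. A row lasts 1/12 s, in which the tool goes at most 41.7 mm and 7.16 degrees, less where a joint would pass 70% of its speed; a pose out of reach is approached as far as the arm can. A call with a gripper value outside its range is refused whole. "grip" is the finger opening in m, from 0 to 0.094, set as the call begins (left out, the last holds). The fingers move at their own pace and stop on an object; the grip force is fixed at half the most. Time passes only in rows, so rows that repeat a pose let the fingers close. It gives the time, the measured TCP pose, the force and the opening at its end, in the units of the state.
- manip.get_obs(): the state, without advancing time (a new reading comes with each control period).
- viewer.grab_frame(name): name is "side" or "top"; returns the picture (420x560x3 uint8, red, green, blue); there is no depth.
- viewer.camera_params(name): a dict with "mtx" (3x3 intrinsics, pixels), "R" (3x3) and "t" (3): a world point X has camera coordinates R X + t. Camera axes: x right, y down, z forward; pixel columns grow to the right and rows downward; lengths in mm; the calibration is good to about 2 mm. A picture is of the moment at which its call begins. camera_params takes no time and is no camera call.
- sign_off(): hands the job in, once; it reports no verdict.
The state is a dict: "time_s": time; "joint_pos": joint angles; "joint_vel": joint speeds; "joint_efforts": joint torques, N m; "tcp_pos": TCP position; "eef_rot": TCP orientation; "force": force on the tool from outside, world axes, zero at the start; "ft_torque": the same for the moment, N m; "gripper_width": opening from 0.0 (shut) to 1.0 (fully open).
Only numpy, scipy, OpenCV 4.12 (cv2) and the standard library are available. Lean on these libraries where they do the work, as an engineer would, in place of code of your own. Each camera call takes 0.05 s, during which the arm holds its last target. There are 200 camera calls.

## Working session

There is one attempt and no reset: what is moved stays moved. The work goes in short steps, Python scripts to look and compute and a tool call to move; the robot and the scene stay as the last step left them, time stands still between calls to the robot, and variables do not carry over. Pictures are saved under pics/ and viewed, about 8 in all and at most 12, crops included, and the job is handed in when it is done.

Besides the shell and the picture viewer there is one more tool, called after ">>>" by a JSON object that holds its "method" and its "body", one argument or row to a line. send_rows: Moves the arm, as the interface text tells. Its arguments: {"type":"object","properties":{"motion":{"type":"array","items":{"type":"array"}},"grip":{"type":"number"}},"required":["motion"]}

```bash
ls; mkdir -p pics; python3 - <<'E'
from cell import manip, viewer
import cv2
for n in("top","side"):
    cv2.imwrite(f"pics/{n}0.png",viewer.grab_frame(n)[:,:,::-1]); p=viewer.camera_params(n); print(n,p)
print(manip.get_obs())
E
```

```text
pics
top {'mtx': array([[396.20298535,   0.        , 270.88474488],
       [  0.        , 396.20298535, 203.65386631],
       [  0.        ,   0.        ,   1.        ]]), 'R': array([[ 0.01796235, -0.99951283,  0.0255235 ],
       [-0.98466293, -0.02211474, -0.17306024],
       [ 0.17354038, -0.02202347, -0.98458047]]), 't': array([ -28.85224605,  562.97018891, 1002.35690597])}
side {'mtx': array([[405.16891513,   0.        , 277.90421743],
       [  0.        , 405.16891513, 211.65302472],
       [  0.        ,   0.        ,   1.        ]]), 'R': array([[ 0.68327408, -0.73004644, -0.0129892 ],
       [-0.39129576, -0.35109117, -0.85066011],
       [ 0.61646099,  0.58631662, -0.52555558]]), 't': array([-371.47162765,  279.0648177 ,  802.3397048 ])}
{'time_s': 0.1, 'joint_pos': array([ 9.89999903e-01,  2.76534525e-01,  1.50599854e+00, -9.14056790e-06,
        1.36067044e+00, -1.20998512e-01]), 'joint_vel': array([-3.16644094e-05, -2.92876502e-04, -2.55822595e-03,  6.63211314e-04,
       -9.78926429e-04, -2.01456648e-03]), 'joint_efforts': array([ 2.35952451e-03, -4.05449975e+01, -2.37781620e+01,  7.02684280e-02,
        2.98497349e-02, -3.42560702e-05]), 'tcp_pos': array([254.90820336, 514.87452955, 215.6928178 ]), 'eef_rot': array([-1.68624726,  1.56918545, -2.14604325]), 'force': array([ 0.31315895,  0.80512572, -0.13210734]), 'ft_torque': array([ 0.03262706,  0.00416308, -0.03022725]), 'gripper_width': 0.9974887813756446}
```

View pics/top0.png

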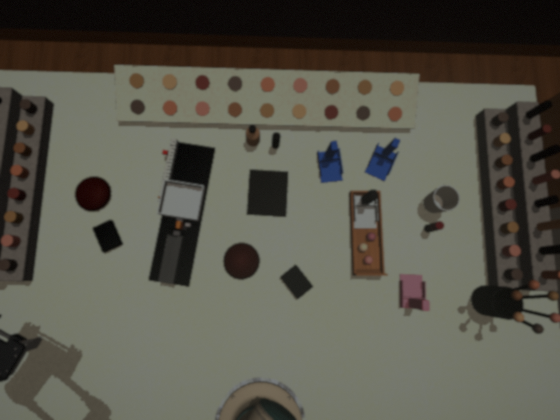

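View pics/side0.png

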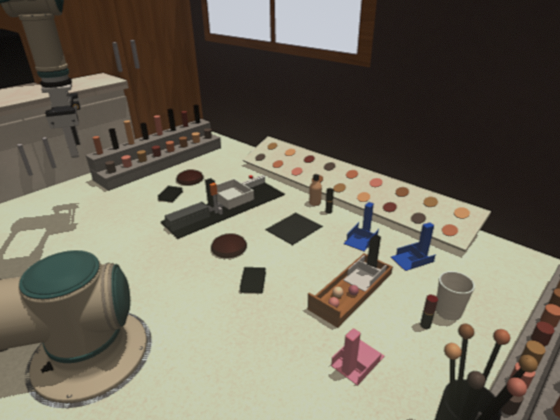

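The top view shows the stand at about (183,215) and the tray at (367,232), with the grey scoop's handle at (370,198). The pearls are at (371,237), (363,247) and (368,260), and the mat is at (268,193). Possible look-alikes for the scoop are the two blue ones at (330,163) and (383,160) and the pink one at (412,292). I choose the grey one in the tray and will check it in a close crop.

```bash
cat > h.py <<'E'
import numpy as np, cv2
from cell import manip, viewer
from scipy.spatial.transform import Rotation as Rot
P={n:viewer.camera_params(n) for n in("top","side")}
def ray(n,uv):
    p=P[n]; d=p["R"].T@np.linalg.solve(p["mtx"],[uv[0],uv[1],1.]); return -p["R"].T@p["t"],d
def onz(n,uv,z):
    c,d=ray(n,uv); return c+d*(z-c[2])/d[2]
def proj(n,X):
    p=P[n]; q=p["mtx"]@(p["R"]@np.array(X,float)+p["t"]); return q[:2]/q[2]
def tri(a,b):
    A=[];B=[]
    for n,uv in(("top",a),("side",b)):
        c,d=ray(n,uv); d/=np.linalg.norm(d); M=np.eye(3)-np.outer(d,d); A.append(M);B.append(M@c)
    return np.linalg.lstsq(np.vstack(A),np.hstack(B),rcond=None)[0]
def crop(im,u0,v0,w,h,s): 
    c=cv2.resize(im[v0:v0+h,u0:u0+w],None,fx=s,fy=s,interpolation=cv2.INTER_CUBIC)
    return np.clip(c.astype(float)*1.6,0,255).astype(np.uint8)
E
python3 - <<'E'
from h import *
t=cv2.imread("pics/top0.png")
m=np.hstack([crop(t,145,135,75,155,3.8),crop(t,335,175,60,110,5.3)[:589]])if 0 else None
a=crop(t,145,135,80,155,3.8);b=crop(t,338,180,60,110,5)
H=max(a.shape[0],b.shape[0]);f=lambda x:np.vstack([x,np.zeros((H-x.shape[0],x.shape[1],3),np.uint8)])
cv2.imwrite("pics/crop1.png",np.hstack([f(a),f(b)]))
# colour-based
hsv=cv2.cvtColor(t,cv2.COLOR_BGR2HSV)
def rect(mask,box,name):
    u0,v0,u1,v1=box; mm=np.zeros_like(mask); mm[v0:v1,u0:u1]=mask[v0:v1,u0:u1]
    cs,_=cv2.findContours(mm,cv2.RETR_EXTERNAL,cv2.CHAIN_APPROX_NONE); c=max(cs,key=cv2.contourArea)
    r=cv2.minAreaRect(c); print(name,r,cv2.boxPoints(r).round(1).tolist()); return cv2.boxPoints(r)
dark=((hsv[...,2]<70)*255).astype(np.uint8)
wood=((hsv[...,1]>110)*255).astype(np.uint8)
for nm,mk,box,z in(("mat",dark,(240,160,295,225),3),("plate",dark,(140,135,225,295),8),("tray",wood,(340,180,392,285),24)):
    q=rect(mk,box,nm)
    w=np.array([onz("top",p,z) for p in q]); print(w.round(0).tolist(), np.linalg.norm(w[1]-w[0]),np.linalg.norm(w[2]-w[1]), w.mean(0))
E
```

```text
mat ((267.2793273925781, 192.75173950195312), (38.58036804199219, 44.804901123046875), 3.3664605617523193) [[246.6999969482422, 214.0], [249.3000030517578, 169.3000030517578], [287.8999938964844, 171.5], [285.20001220703125, 216.1999969482422]]
[[541.0, 48.0, 3.0], [668.0, 44.0, 3.0], [665.0, -65.0, 3.0], [537.0, -59.0, 3.0]] 127.32349814586148 108.59836607452739 [602.8819728   -7.97992407   3.        ]
plate ((182.15383911132812, 213.73077392578125), (40.59603500366211, 142.18418884277344), 11.309932708740234) [[148.3000030517578, 279.5], [176.1999969482422, 140.0], [216.0, 148.0], [188.10000610351562, 287.3999938964844]]
[[359.0, 303.0, 8.0], [747.0, 252.0, 8.0], [727.0, 139.0, 8.0], [341.0, 197.0, 8.0]] 390.8969900675503 114.7899420636137 [543.4417268  222.78395442   8.        ]
tray ((366.41766357421875, 233.02423095703125), (83.2610855102539, 29.890731811523438), 87.61405944824219) [[349.79998779296875, 192.10000610351562], [379.6000061035156, 190.8000030517578], [383.1000061035156, 274.0], [353.20001220703125, 275.20001220703125]]
[[605.0, -234.0, 24.0], [611.0, -317.0, 24.0], [385.0, -320.0, 24.0], [380.0, -240.0, 24.0]] 82.95807401859005 225.68914520485362 [ 495.2249459 -277.6328817   24.       ]
```

View pics/crop1.png

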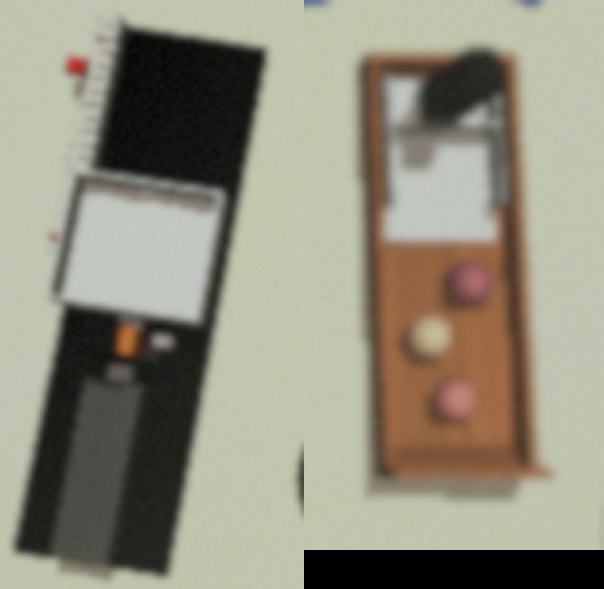

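The crop confirms that the scoop in the tray is grey metal, with its lip at about px (354–377, 228). The pearls lie clear between lip and ramp. The stand's button is at (179,224), the pointer at (159,197) and the rider at (165,152).

```bash
python3 - <<'E'
from h import *
r=lambda a:np.round(a,1).tolist()
for n in P: print(n,"cam",r(-P[n]["R"].T@P[n]["t"]))
c1=lambda u,v:(145+(u+.5)/3.8-.5,135+(v+.5)/3.8-.5)
c2=lambda u,v:(338+(u-304+.5)/5-.5,180+(v+.5)/5-.5)
for nm,p,z in(("plate br",c1(168,575),8),("plate tr",c1(265,48),8),("plate bl",c1(15,550),8)):print(nm,r(onz("top",p,z)))
print("dish rim",[r(onz("top",c1(*p),62)) for p in((78,175),(226,190),(203,325),(55,300))])
for nm,p,z in(("lipL",c2(385,242),7),("lipR",c2(497,242),7),("handtop",c2(485,60),105)):print(nm,r(onz("top",p,z)))
for nm,p in(("mauve",(468,284)),("cream",(430,338)),("rose",(457,400))):print(nm,r(onz("top",c2(*p),17)))
ims={n:cv2.imread(f"pics/{n}0.png") for n in P}
def cen(n,box,kind):
    u0,v0,u1,v1=box; h=cv2.cvtColor(ims[n][v0:v1,u0:u1],cv2.COLOR_BGR2HSV).astype(int)
    H,S,V=h[...,0],h[...,1],h[...,2]
    k={"red":((H<5)|(H>172))&(S>140)&(V>60),"or":(H>=6)&(H<16)&(S>130)&(V>80)}[kind]
    y,x=np.nonzero(k); print(n,kind,len(x),x.mean()+u0,y.mean()+v0,(x.min()+u0,x.max()+u0,y.min()+v0,y.max()+v0)); return x.mean()+u0,y.mean()+v0
a=cen("top",(158,145,172,160),"red");b=cen("side",(242,170,262,184),"red");print("rider",r(tri(a,b)),r(onz("top",a,26)))
a=cen("top",(152,190,165,204),"or")
print("pointer",r(onz("top",a,35)),r(onz("top",a,45)))
a=cen("top",(170,215,195,232),"or");b=cen("side",(200,175,225,215),"or");print("button",r(tri(a,b)))
# predicted
s=crop(ims["side"],155,160,145,85,4);t=crop(ims["side"],300,225,105,105,4)
H=420;f=lambda x:np.vstack([x,np.zeros((max(0,H-x.shape[0]),x.shape[1],3),np.uint8)])
m=np.hstack([f(s),f(t)]);cv2.imwrite("pics/crop2.png",cv2.resize(m,(800,int(m.shape[0]*800/m.shape[1]))));print(m.shape)
E
```

```text
top cam [380.9, 5.7, 1085.1]
side cam [-131.6, -643.6, 654.2]
plate br [344.5, 195.1, 8.0]
plate tr [728.7, 144.0, 8.0]
plate bl [359.7, 302.2, 8.0]
dish rim [[616.3, 262.1, 62.0], [608.1, 159.6, 62.0], [513.6, 170.8, 62.0], [528.6, 272.1, 62.0]]
lipL [508.1, -247.6, 7.0]
lipR [509.4, -309.6, 7.0]
handtop [590.6, -277.4, 105.0]
mauve [484.9, -290.2, 17.0]
cream [455.3, -268.7, 17.0]
rose [422.4, -282.6, 17.0]
top red 10 164.8 152.0 (np.int64(163), np.int64(166), np.int64(151), np.int64(153))
side red 4 250.5 176.5 (np.int64(250), np.int64(251), np.int64(176), np.int64(177))
rider [703.6, 276.3, 31.4] [705.7, 277.3, 26.0]<stdin>:15: RuntimeWarning: Mean of empty slice.
  ret = ret.dtype.type(ret / rcount)
Traceback (most recent call last):
ValueError: zero-size array to reduction operation minimum which has no identity
```

```bash
python3 - <<'E'
from h import *
r=lambda a:np.round(a,1).tolist()
ims={n:cv2.imread(f"pics/{n}0.png") for n in P}
def cen(n,box,kind):
    u0,v0,u1,v1=box; h=cv2.cvtColor(ims[n][v0:v1,u0:u1],cv2.COLOR_BGR2HSV).astype(int)
    H,S,V=h[...,0],h[...,1],h[...,2]
    k={"red":((H<6)|(H>170))&(S>90)&(V>50),"or":(H<20)&(S>70)&(V>60)}[kind]
    y,x=np.nonzero(k); w=S[k].astype(float)
    if len(x)==0: print(n,kind,"none",S.max());return None
    print(n,kind,len(x),(x.min()+u0,x.max()+u0,y.min()+v0,y.max()+v0)); return (x*w).sum()/w.sum()+u0,(y*w).sum()/w.sum()+v0
a=cen("top",(158,145,172,160),"red");b=cen("side",(242,170,262,184),"red");rd=tri(a,b);print("rider",a,b,r(rd))
a=cen("top",(154,192,163,203),"or")
if a: pt=onz("top",a,36);print("pointer",a,r(pt),"boom diff",(rd-pt)[:2]@[np.cos(-.135),np.sin(-.135)])
a=cen("top",(170,215,185,232),"or");b=cen("side",(200,175,225,215),"or");print("button",a,b,r(tri(a,b)))
print("pred grip",[(n,r(proj(n,(500.7,228.5,z)))) for n in P for z in(92,115)])
s=crop(ims["side"],155,160,145,85,4);t=crop(ims["side"],300,225,105,105,4)
H=420;f=lambda x:np.vstack([x,np.zeros((max(0,H-x.shape[0]),x.shape[1],3),np.uint8)])
m=np.hstack([f(s),f(t)]);cv2.imwrite("pics/crop2.png",cv2.resize(m,(800,int(m.shape[0]*800/m.shape[1]))));print(m.shape)
E
```

```text
top red 18 (np.int64(163), np.int64(167), np.int64(150), np.int64(154))
side red 6 (np.int64(249), np.int64(251), np.int64(175), np.int64(177))
rider (np.float64(164.910789172703), np.float64(151.9115516584064)) (np.float64(250.23173076923078), np.float64(176.25192307692308)) [702.9, 276.0, 32.7]
top or none 63
top or 43 (np.int64(176), np.int64(181), np.int64(220), np.int64(228))
side or 96 (np.int64(202), np.int64(217), np.int64(176), np.int64(195))
button (np.float64(178.0794930875576), np.float64(223.963133640553)) (np.float64(212.94118049849357), np.float64(188.1457135031498)) [498.5, 216.1, 90.7]
pred grip [('top', [172.8, 223.2]), ('top', [170.8, 222.0]), ('side', [211.1, 186.1]), ('side', [210.3, 179.2])]
(420, 1000, 3)
```

View pics/crop2.png

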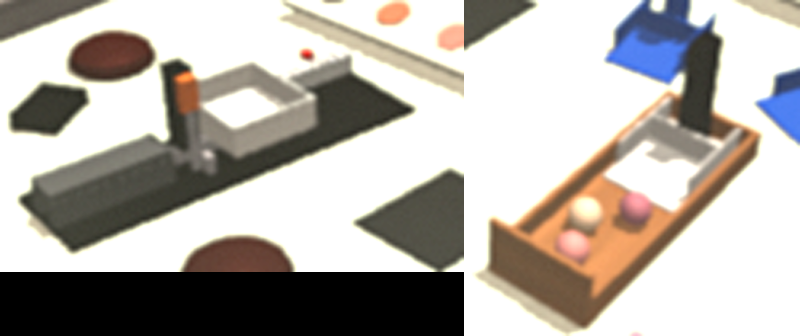

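The side crop agrees. The scoop handle is upright and the pearls are in front of the lip. The arm handle has its orange button on the -y side, at about side px (213,188). The rider is at (250,176). Next I work out the moves with a small helper.

```bash
cat >> h.py <<'E'
R0=np.array([[0,0,1],[0,1,0],[-1,0,0]],float)
def tool(psi,th,flip): return Rot.from_euler("z",psi)*Rot.from_euler("y",th)*Rot.from_matrix(R0)*Rot.from_euler("x",np.pi*flip)
def cur():
    o=manip.get_obs(); return o["tcp_pos"],Rot.from_euler("xyz",o["eef_rot"]),o
def rel(p,R):
    c,Rc,_=cur(); s=Rc.inv().apply((np.array(p)-c)/1000); return [s.round(4).tolist(),(Rc.inv()*R).as_rotvec().round(4).tolist()]
def scoop_tcp(O,psi,th,g=64):  # TCP for scoop origin O
    return np.array(O)+(Rot.from_euler("z",psi)*Rot.from_euler("y",th)).apply([0,0,g])
def scoop_lip(L,psi,th,g=64):  # TCP for scoop lip at L
    return np.array(L)+(Rot.from_euler("z",psi)*Rot.from_euler("y",th)).apply([75,0,g])
def st(): 
    c,R,o=cur(); print("t",o["time_s"],"tcp",c.round(1),"F",o["force"].round(1),"w",round(o["gripper_width"]*94,1),"j",o["joint_pos"].round(2))
E
python3 - <<'E'
from h import *
for f in(0,1):print(f,rel((584,-278,200),tool(0.02,0,f)))
r=lambda a:np.round(a,1).tolist()
px=(145+53.5/3.8-.5,135+237.5/3.8-.5)
print([r(onz("top",px,z)) for z in(34,40)], proj("side",(584,-278,105)), proj("top",(584,-278,105)))
E
```

```text
0 [[0.0165, -0.5645, 0.6468], [-0.4798, -0.0006, 0.0015]]
1 [[0.0165, -0.5645, 0.6468], [2.6618, 0.0021, 0.0008]]
[[577.5, 283.8, 34.0], [576.4, 282.2, 40.0]] [376.23809382 236.89938793] [374.09684409 194.16795077]
```

>>> {"method": "send_rows", "body": {
  "motion": [
    [[0.0, -0.28, 0.32], [-0.24, 0, 0]],
    [[0.0, -0.28, 0.32], [-0.24, 0, 0]],
    [[0.0, -0.28, 0.32], [-0.24, 0, 0]],
    [[0.0165, -0.5645, 0.6468], [-0.48, 0, 0]],
    [[0.0165, -0.5645, 0.6468], [-0.48, 0, 0]],
    [[0.0165, -0.5645, 0.6468], [-0.48, 0, 0]],
    [[0.0165, -0.5645, 0.6468], [-0.48, 0, 0]],
    [[0.0165, -0.5645, 0.6468], [-0.48, 0, 0]],
    [[0.0165, -0.5645, 0.6468], [-0.48, 0, 0]],
    [[0.0165, -0.5645, 0.6468], [-0.48, 0, 0]]
  ],
  "grip": 0.06
}}

```text
time_s: 0.93
tcp_pos: [410.5, 139.1, 210.0]
eef_rot: [-2.242, 1.569, -2.221]
force: [0.9, -0.4, -1.0]
gripper_width: 0.642
```

```bash
python3 -c "
from h import *
st();print(rel((584,-278,200),tool(0.02,0,0)))"
```

```text
t 0.9333 tcp [410.5 139.1 210. ] F [ 0.9 -0.4 -1. ] w 60.4 j [ 0.17  0.07  1.79 -0.    1.29 -1.42]
[[0.0103, -0.4205, 0.1649], [0.0004, -0.001, 0.0012]]
```

>>> {"method": "send_rows", "body": {
  "motion": [
    [[0.01, -0.4205, 0.1649], [0, 0, 0]],
    [[0.01, -0.4205, 0.1649], [0, 0, 0]],
    [[0.01, -0.4205, 0.1649], [0, 0, 0]],
    [[0.01, -0.4205, 0.1649], [0, 0, 0]],
    [[0.01, -0.4205, 0.1649], [0, 0, 0]],
    [[0.01, -0.4205, 0.1649], [0, 0, 0]],
    [[0.01, -0.4205, 0.1649], [0, 0, 0]],
    [[0.01, -0.4205, 0.1649], [0, 0, 0]],
    [[0.01, -0.4205, 0.1649], [0, 0, 0]],
    [[0.01, -0.4205, 0.1649], [0, 0, 0]]
  ]
}}

```text
time_s: 1.77
tcp_pos: [570.0, -245.9, 200.6]
eef_rot: [-2.832, 1.569, -2.812]
force: [1.8, 0.7, -0.2]
gripper_width: 0.638
```

```bash
python3 -c "
from h import *
st();print(rel((584,-278,69),tool(0.02,0,0)))"
```

```text
t 1.7667 tcp [ 570.  -245.9  200.6] F [ 1.8  0.7 -0.2] w 59.9 j [-0.52  0.35  1.43 -0.    1.36 -2.11]
[[0.1316, -0.0323, 0.0136], [-0.0001, -0.0017, 0.0005]]
```

>>> {"method": "send_rows", "body": {
  "motion": [
    [[0.0, -0.0323, 0.0136], [0, 0, 0]],
    [[0.0, -0.0323, 0.0136], [0, 0, 0]],
    [[0.03, -0.0323, 0.0136], [0, 0, 0]],
    [[0.06, -0.0323, 0.0136], [0, 0, 0]],
    [[0.09, -0.0323, 0.0136], [0, 0, 0]],
    [[0.115, -0.0323, 0.0136], [0, 0, 0]],
    [[0.1316, -0.0323, 0.0136], [0, 0, 0]],
    [[0.1316, -0.0323, 0.0136], [0, 0, 0]],
    [[0.1316, -0.0323, 0.0136], [0, 0, 0]]
  ]
}}

```text
time_s: 2.52
tcp_pos: [583.2, -277.2, 68.0]
eef_rot: [2.88, 1.567, 2.9]
force: [-0.2, -0.1, 0.8]
gripper_width: 0.64
```

```bash
python3 -c "
from h import *
st();print(rel((584,-278,69),tool(0.02,0,0)))
a=crop(viewer.grab_frame('top')[:,:,::-1],325,160,80,125,4.6);b=crop(viewer.grab_frame('side')[:,:,::-1],295,190,120,140,4)
H=576;f=lambda x:np.vstack([x,np.zeros((max(0,H-x.shape[0]),x.shape[1],3),np.uint8)])[:H]
m=np.hstack([f(a),f(b)])[:,:800];cv2.imwrite('pics/c3.png',m)"
```

```text
t 2.5167 tcp [ 583.2 -277.2   68. ] F [-0.2 -0.1  0.8] w 60.1 j [-0.55  0.49  1.55 -0.    1.1  -2.14]
[[-0.001, -0.0008, 0.0007], [0.0001, -0.004, -0.0011]]
```

View pics/c3.png

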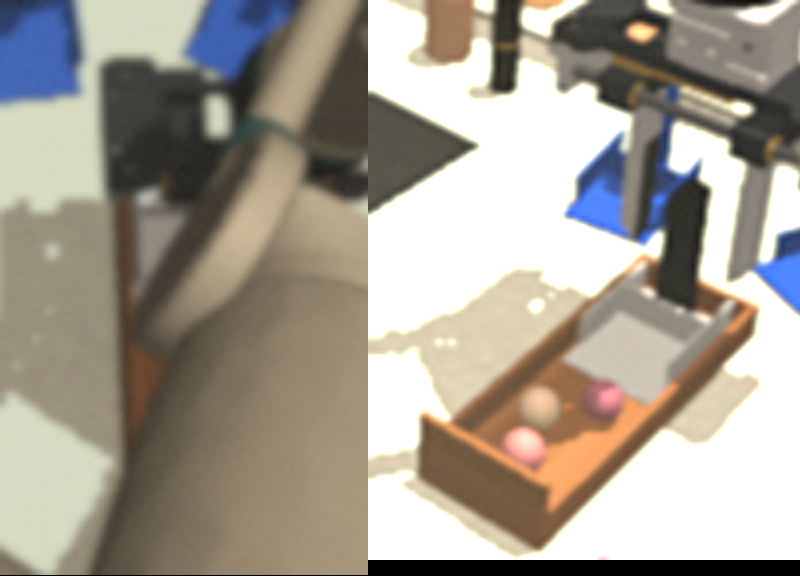

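The side crop shows the fingers straddling the black handle with the pearls undisturbed, so I close.

>>> {"method": "send_rows", "body": {
  "motion": [
    [[0, 0, 0], [0, 0, 0]],
    [[0, 0, 0], [0, 0, 0]],
    [[0, 0, 0], [0, 0, 0]],
    [[0, 0, 0], [0, 0, 0]],
    [[0, 0, 0], [0, 0, 0]],
    [[0, 0, 0], [0, 0, 0]]
  ],
  "grip": 0.0
}}

```text
time_s: 3.12
tcp_pos: [584.8, -278.1, 70.5]
eef_rot: [-1.374, 1.569, -1.354]
force: [-0.4, 0.7, 0.5]
gripper_width: 0.252
```

```bash
python3 -c "
from h import *
st();im=viewer.grab_frame('side');print(im.shape)
print(rel((474,-280.2,68),tool(0.02,0,0)))"
```

```text
t 3.1167 tcp [ 584.8 -278.1   70.5] F [-0.4  0.7  0.5] w 23.7 j [-0.55  0.49  1.55 -0.    1.1  -2.14]
(420, 560, 3)
[[0.0024, -0.0001, -0.1109], [-0.0001, 0.0002, 0.001]]
```

>>> {"method": "send_rows", "body": {
  "motion": [
    [[0, 0, 0], [0, 0, 0]],
    [[0, 0, 0], [0, 0, 0]],
    [[0, 0, 0], [0, 0, 0]],
    [[0, 0, 0], [0, 0, 0]]
  ]
}}

```text
time_s: 3.5
tcp_pos: [584.8, -277.8, 70.3]
eef_rot: [-1.448, 1.57, -1.428]
force: [-0.6, 0.5, 0.1]
gripper_width: 0.189
```

```bash
python3 -c "
from h import *
st()
print(rel((474,-280.2,68),tool(0.02,0,0)))"
```

```text
t 3.5 tcp [ 584.8 -277.8   70.3] F [-0.6  0.5  0.1] w 17.8 j [-0.55  0.49  1.55 -0.    1.1  -2.14]
[[0.0023, -0.0002, -0.1108], [-0.0001, 0.0001, 0.0008]]
```

>>> {"method": "send_rows", "body": {
  "motion": [
    [[0.0005, 0, -0.004], [0, 0, 0]],
    [[0.0005, 0, -0.01], [0, 0, 0]],
    [[0.0005, 0, -0.016], [0, 0, 0]],
    [[0.0005, 0, -0.022], [0, 0, 0]],
    [[0.0005, 0, -0.028], [0, 0, 0]],
    [[0.0005, 0, -0.034], [0, 0, 0]],
    [[0.0005, 0, -0.04], [0, 0, 0]],
    [[0.0005, 0, -0.046], [0, 0, 0]],
    [[0.0005, 0, -0.052], [0, 0, 0]],
    [[0.0005, 0, -0.058], [0, 0, 0]]
  ]
}}

```text
time_s: 4.33
tcp_pos: [526.9, -279.2, 70.3]
eef_rot: [-0.663, 1.569, -0.644]
force: [3.8, 0.7, 4.9]
gripper_width: 0.193
```

```bash
python3 -c "
from h import *
st()
print(rel((474,-280.2,69),tool(0.02,0,0)))"
```

```text
t 4.3333 tcp [ 526.9 -279.2   70.3] F [3.8 0.7 4.9] w 18.1 j [-0.6   0.42  1.67 -0.    1.05 -2.19]
[[0.0012, 0.0, -0.0529], [-0.0005, 0.0017, 0.0013]]
```

Light floor contact (5 N down, 4 N drag). I keep pushing.

>>> {"method": "send_rows", "body": {
  "motion": [
    [[0, 0, -0.006], [0, 0, 0]],
    [[0, 0, -0.012], [0, 0, 0]],
    [[0, 0, -0.018], [0, 0, 0]],
    [[0, 0, -0.024], [0, 0, 0]],
    [[0, 0, -0.03], [0, 0, 0]],
    [[0, 0, -0.036], [0, 0, 0]],
    [[0, 0, -0.041], [0, 0, 0]],
    [[0, 0, -0.045], [0, 0, 0]],
    [[0, 0, -0.048], [0, 0, 0]],
    [[0, 0, -0.048], [0, 0, 0]]
  ]
}}

```text
time_s: 5.17
tcp_pos: [478.0, -280.2, 70.3]
eef_rot: [-1.005, 1.569, -0.985]
force: [1.4, -0.4, 5.4]
gripper_width: 0.189
```

```bash
python3 -c "
from h import *
st()
print(rel((474,-280.2,69),tool(0.02,0,0)))
b=crop(viewer.grab_frame('side')[:,:,::-1],295,205,120,110,5);cv2.imwrite('pics/c4.png',b)"
```

```text
t 5.1667 tcp [ 478.  -280.2   70.3] F [ 1.4 -0.4  5.4] w 17.8 j [-0.66  0.37  1.77 -0.    1.01 -2.25]
[[0.0013, 0.0001, -0.004], [-0.0005, 0.0009, 0.0013]]
```

View pics/c4.png

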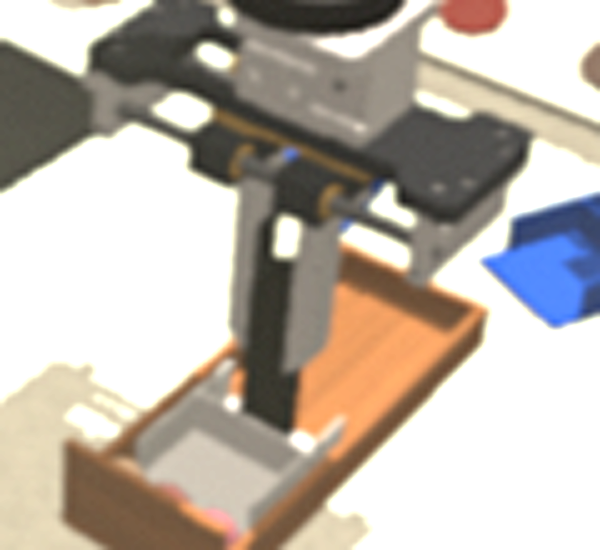

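The pearls are lined up behind the end wall, ahead of or just at the lip. I push on a few millimetres, watching the force.

>>> {"method": "send_rows", "body": {
  "motion": [
    [[0, 0, -0.002], [0, 0, 0]],
    [[0, 0, -0.004], [0, 0, 0]],
    [[0, 0, -0.006], [0, 0, 0]],
    [[0, 0, -0.007], [0, 0, 0]],
    [[0, 0, -0.007], [0, 0, 0]]
  ]
}}

```text
time_s: 5.63
tcp_pos: [473.4, -280.4, 70.6]
eef_rot: [-0.325, 1.565, -0.306]
force: [6.8, 0.4, 2.1]
gripper_width: 0.188
```

```bash
python3 -c "
from h import *
st()
b=crop(viewer.grab_frame('side')[:,:,::-1],305,275,60,50,10);cv2.imwrite('pics/c5.png',b)"
```

```text
t 5.6333 tcp [ 473.4 -280.4   70.6] F [6.8 0.4 2.1] w 17.7 j [-0.66  0.36  1.78  0.    1.   -2.25]
```

View pics/c5.png

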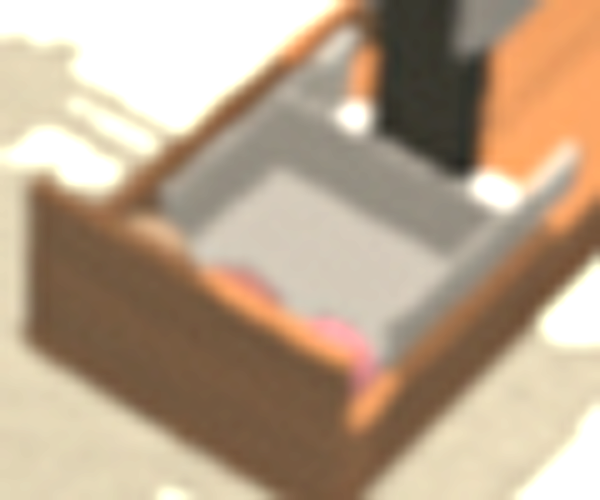

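```bash
python3 - <<'E'
from h import *
c,R,o=cur(); L0=c-Rot.from_euler("z",.02).apply([75,0,64]); print(L0)
for d,dx,up in((3,-2,0),(6,-4,0),(10,-5,0),(14,-5,0),(18,-4,0),(18,-2,20),(18,0,50),(18,0,80)):
    t=np.radians(d); print(d,rel(scoop_lip(L0+[dx,0,90*np.sin(t)+.5+up],.02,t),tool(.02,t,0)))
E
```

```text
[ 398.38698772 -281.90964577    6.53833297]
3 [[-0.0012, 0.0, 0.0013], [-0.0013, 0.0575, 0.0017]]
6 [[-0.0017, 0.0001, 0.0023], [-0.0013, 0.1099, 0.0017]]
10 [[-0.0021, 0.0001, 0.005], [-0.0014, 0.1797, 0.0017]]
14 [[-0.0022, 0.0001, 0.0083], [-0.0015, 0.2495, 0.0016]]
18 [[-0.0019, 0.0001, 0.0121], [-0.0015, 0.3193, 0.0016]]
18 [[-0.0219, 0.0, 0.0142], [-0.0015, 0.3193, 0.0016]]
18 [[-0.0519, -0.0001, 0.0164], [-0.0015, 0.3193, 0.0016]]
18 [[-0.0819, -0.0001, 0.0165], [-0.0015, 0.3193, 0.0016]]
```

>>> {"method": "send_rows", "body": {
  "motion": [
    [[-0.0012, 0, 0.0013], [0, 0.054, 0]],
    [[-0.0017, 0, 0.0023], [0, 0.108, 0]],
    [[-0.0019, 0, 0.0035], [0, 0.144, 0]],
    [[-0.0021, 0, 0.005], [0, 0.18, 0]],
    [[-0.0022, 0, 0.0083], [0, 0.25, 0]],
    [[-0.0019, 0, 0.0121], [0, 0.32, 0]],
    [[-0.0019, 0, 0.0121], [0, 0.32, 0]],
    [[-0.0019, 0, 0.0121], [0, 0.32, 0]],
    [[-0.0019, 0, 0.0121], [0, 0.32, 0]]
  ]
}}

```text
time_s: 6.43
tcp_pos: [484.1, -280.0, 71.5]
eef_rot: [-3.139, 1.253, -3.119]
force: [-0.7, 0.2, -1.8]
gripper_width: 0.192
```

```bash
python3 -c "
from h import *
st()
b=crop(viewer.grab_frame('side')[:,:,::-1],300,255,75,65,9);cv2.imwrite('pics/c6.png',b)"
```

```text
t 6.4333 tcp [ 484.1 -280.    71.5] F [-0.7  0.2 -1.8] w 18.1 j [-0.54  0.53  1.53 -0.17  1.36 -2.07]
```

View pics/c6.png

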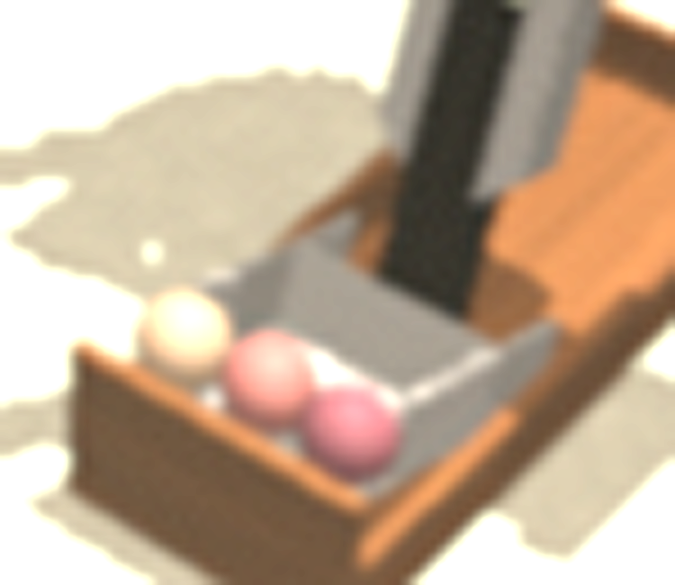

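The three pearls are on the lip in a row (px about (320,291), (329,297), (339,303)), apparently jammed across the mouth. I tilt a little more and shake gently sideways while still over the tray.

>>> {"method": "send_rows", "body": {
  "motion": [
    [[-0.001, 0.002, 0.001], [0, 0.05, 0]],
    [[-0.002, -0.002, 0.002], [0, 0.1, 0]],
    [[-0.002, 0.003, 0.002], [0, 0.1, 0]],
    [[-0.002, -0.003, 0.002], [0, 0.1, 0]],
    [[-0.002, 0.003, 0.002], [0, 0.1, 0]],
    [[-0.002, -0.003, 0.002], [0, 0.1, 0]],
    [[-0.002, 0, 0.002], [0, 0.1, 0]],
    [[-0.002, 0, 0.002], [0, 0.1, 0]]
  ]
}}

```text
time_s: 7.15
tcp_pos: [486.0, -279.5, 73.2]
eef_rot: [-3.141, 1.153, -3.122]
force: [0.6, -0.5, -1.6]
gripper_width: 0.192
```

```bash
cat >> h.py <<'E'
def pearls(im,box):
    u0,v0,u1,v1=box; h=cv2.cvtColor(np.ascontiguousarray(im[v0:v1,u0:u1]),cv2.COLOR_RGB2HSV).astype(int)
    H,S,V=h[...,0],h[...,1],h[...,2]
    for nm,k in(("mauve",(H>160)&(H<=176)&(S>75)),("rose",((H>176)|(H<8))&(S>60)&(V>110)),("cream",(H>9)&(H<28)&(S>25)&(S<130)&(V>150))):
        n,_,s,c=cv2.connectedComponentsWithStats(k.astype(np.uint8)); j=1+np.argsort(-s[1:,4])[:2]
        print(nm,[(s[i,4],(c[i]+[u0,v0]).round(1).tolist()) for i in j])
E
python3 -c "
from h import *
st(); im=viewer.grab_frame('side'); pearls(im,(310,270,370,315)); cv2.imwrite('pics/c7.png',im[:,:,::-1]); pearls(cv2.imread('pics/side0.png')[:,:,::-1],(305,260,390,325))"
```

```text
t 7.15 tcp [ 486.  -279.5   73.2] F [ 0.6 -0.5 -1.6] w 18.0 j [-0.51  0.58  1.46 -0.21  1.47 -2.04]
mauve []
rose [(np.int32(109), [340.3, 291.3])]
cream [(np.int32(154), [329.3, 298.8]), (np.int32(58), [329.2, 287.1])]
mauve []
rose [(np.int32(71), [333.7, 301.1]), (np.int32(54), [353.6, 288.1])]
cream [(np.int32(313), [359.1, 279.8]), (np.int32(112), [332.5, 278.6])]
```

The pearls have moved back into the scoop (masses at (329,287) and (340,291)). I lift.

```bash
python3 - <<'E'
from h import *
b=crop(cv2.imread('pics/c7.png'),300,255,75,65,8);cv2.imwrite('pics/c7b.png',b)
c,R,o=cur(); 
th=np.pi/2-o["eef_rot"][1]; print(th)
for up in(10,40,80,130): print(rel(c+[0,0,up],R))
E
```

```text
0.4175807061229029
[[-0.0091, -0.0, -0.0041], [0.0, 0.0, 0.0]]
[[-0.0366, -0.0, -0.0162], [0.0, 0.0, 0.0]]
[[-0.0731, -0.0, -0.0324], [0.0, 0.0, 0.0]]
[[-0.1188, -0.0001, -0.0527], [0.0, 0.0, 0.0]]
```

View pics/c7b.png

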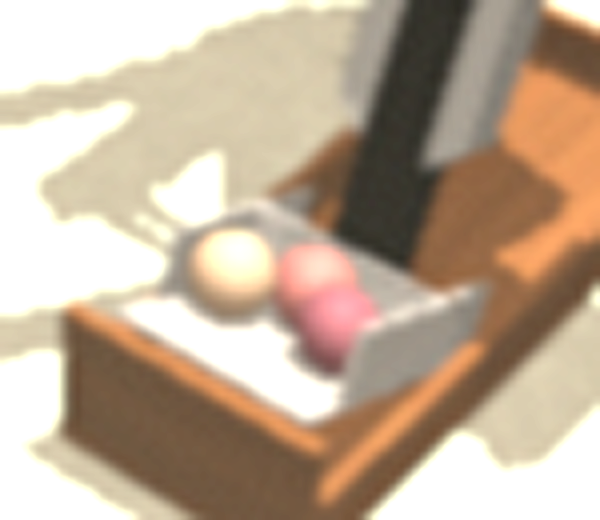

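All three pearls are in the scoop against the rear wall. Lift out.

>>> {"method": "send_rows", "body": {
  "motion": [
    [[-0.005, 0, -0.002], [0, 0, 0]],
    [[-0.015, 0, -0.0066], [0, 0, 0]],
    [[-0.03, 0, -0.0133], [0, 0, 0]],
    [[-0.047, 0, -0.0209], [0, 0, 0]],
    [[-0.065, 0, -0.0288], [0, 0, 0]],
    [[-0.083, 0, -0.0368], [0, 0, 0]],
    [[-0.101, 0, -0.0448], [0, 0, 0]],
    [[-0.118, 0, -0.0523], [0, 0, 0]],
    [[-0.13, 0, -0.0577], [0, 0, 0]],
    [[-0.137, 0, -0.0607], [0, 0, 0]]
  ]
}}

```text
time_s: 8.03
tcp_pos: [486.6, -279.8, 226.1]
eef_rot: [-3.135, 1.157, -3.117]
force: [0.9, 0.2, -1.1]
gripper_width: 0.188
```

```bash
cat >> h.py <<'E'
YS=-.135
S=np.array([500.7,229.5,0]); sx=lambda x,y,z:S+Rot.from_euler("z",YS).apply([x,y,z])
E
python3 - <<'E'
from h import *
st()
th=.38
T=scoop_lip(sx(78,0,110),YS,th); print(T,sx(70,0,33)); print(rel(T,tool(YS,th,0)))
E
```

```text
t 8.0333 tcp [ 486.6 -279.8  226.1] F [ 0.9  0.2 -1.1] w 17.7 j [-0.51  0.47  1.25 -0.21  1.77 -2.1 ]
[670.52934817 206.4327338  141.61550147] [570.06309318 220.07867823  33.        ]
[[-0.0016, 0.483, 0.2101], [0.1406, -0.0339, 0.0619]]
```

>>> {"method": "send_rows", "body": {
  "motion": [
    [[-0.001, 0.01, 0.004], [0.003, -0.001, 0.001]],
    [[-0.003, 0.03, 0.012], [0.009, -0.002, 0.004]],
    [[-0.006, 0.055, 0.021], [0.016, -0.004, 0.007]],
    [[-0.009, 0.08, 0.031], [0.023, -0.006, 0.01]],
    [[-0.012, 0.105, 0.04], [0.031, -0.007, 0.013]],
    [[-0.015, 0.13, 0.05], [0.038, -0.009, 0.017]],
    [[-0.018, 0.155, 0.06], [0.045, -0.011, 0.02]],
    [[-0.021, 0.18, 0.069], [0.052, -0.013, 0.023]],
    [[-0.024, 0.202, 0.078], [0.059, -0.014, 0.026]],
    [[-0.026, 0.22, 0.085], [0.064, -0.015, 0.028]]
  ]
}}

```text
time_s: 8.87
tcp_pos: [571.0, -55.4, 214.4]
eef_rot: [-3.139, 1.171, 3.094]
force: [-0.1, 0.0, -1.1]
gripper_width: 0.19
```

```bash
python3 - <<'E'
from h import *
st()
th=.38
T=scoop_lip(sx(78,0,160),YS,th); print(T);print(rel(T,tool(YS,th,0)))
E
```

```text
t 8.8667 tcp [571.  -55.4 214.4] F [-0.1  0.  -1.1] w 17.8 j [-0.18  0.51  1.2  -0.05  1.82 -1.71]
[670.52934817 206.4327338  191.61550147]
[[-0.0129, 0.2666, 0.0882], [0.0778, -0.02, 0.0333]]
```

>>> {"method": "send_rows", "body": {
  "motion": [
    [[-0.001, 0.01, 0.003], [0.003, -0.001, 0.001]],
    [[-0.002, 0.03, 0.01], [0.009, -0.002, 0.004]],
    [[-0.003, 0.06, 0.02], [0.017, -0.005, 0.008]],
    [[-0.004, 0.09, 0.03], [0.026, -0.007, 0.011]],
    [[-0.006, 0.12, 0.04], [0.035, -0.009, 0.015]],
    [[-0.007, 0.15, 0.05], [0.044, -0.011, 0.019]],
    [[-0.009, 0.18, 0.06], [0.053, -0.014, 0.023]],
    [[-0.01, 0.21, 0.07], [0.061, -0.016, 0.026]],
    [[-0.012, 0.24, 0.08], [0.07, -0.018, 0.03]],
    [[-0.0125, 0.259, 0.086], [0.076, -0.02, 0.033]]
  ]
}}

```text
time_s: 9.7
tcp_pos: [668.1, 202.2, 190.9]
eef_rot: [3.139, 1.19, 3.007]
force: [-1.4, -0.8, -0.9]
gripper_width: 0.189
```

```bash
python3 - <<'E'
from h import *
st()
th=.3
for z in(160,110,80):
  T=scoop_lip(sx(78,0,z),YS,th); print(rel(T,tool(YS,th,0)))
a=crop(viewer.grab_frame('top')[:,:,::-1],130,130,100,150,4);b=crop(viewer.grab_frame('side')[:,:,::-1],170,130,100,150,4)
cv2.imwrite('pics/c8.png',np.hstack([a,b]))
E
```

```text
t 9.7 tcp [668.1 202.2 190.9] F [-1.4 -0.8 -0.9] w 17.7 j [ 0.14  0.7   0.9   0.11  1.9  -1.28]
[[-0.0071, 0.0045, -0.0039], [0.0032, -0.0811, -0.0001]]
[[0.0393, 0.0044, 0.0147], [0.0032, -0.0811, -0.0001]]
[[0.0671, 0.0044, 0.0258], [0.0032, -0.0811, -0.0001]]
```

View pics/c8.png

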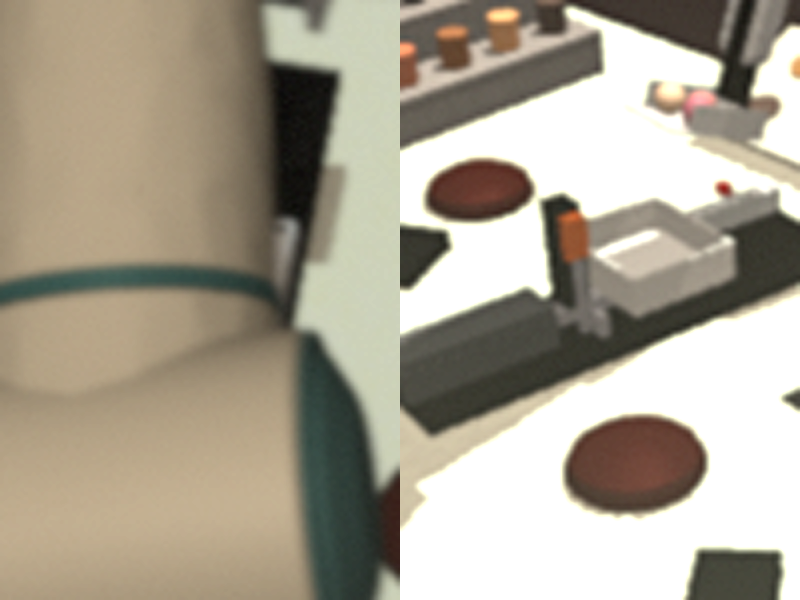

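The pearls are still in the scoop (side px about (237,154), (245,155)), which is high over the dish. The dish is centred near side px (232,190).

>>> {"method": "send_rows", "body": {
  "motion": [
    [[-0.003, 0.003, -0.002], [0.002, -0.04, 0]],
    [[0.005, 0.0044, 0.001], [0.003, -0.08, 0]],
    [[0.02, 0.0044, 0.007], [0.003, -0.08, 0]],
    [[0.038, 0.0044, 0.014], [0.003, -0.08, 0]],
    [[0.053, 0.0044, 0.02], [0.003, -0.08, 0]],
    [[0.063, 0.0044, 0.024], [0.003, -0.08, 0]],
    [[0.067, 0.0044, 0.0258], [0.003, -0.08, 0]],
    [[0.067, 0.0044, 0.0258], [0.003, -0.08, 0]],
    [[0.067, 0.0044, 0.0258], [0.003, -0.08, 0]]
  ]
}}

```text
time_s: 10.55
tcp_pos: [667.5, 206.8, 118.8]
eef_rot: [3.141, 1.269, 3.009]
force: [0.3, 0.1, -1.4]
gripper_width: 0.19
```

```bash
python3 - <<'E'
from h import *
st()
print(proj("side",sx(70,0,62)),proj("side",sx(70,0,33)))
for d,x,z in((10,78,76),(4,78,72),(-4,77,68),(-10,76,64),(-16,75,61),(-22,74,59),(-30,74,58),(-40,74,58)):
  th=np.radians(d)
  print(d,rel(scoop_lip(sx(x,0,z),YS,th),tool(YS,th,0)))
E
```

```text
t 10.55 tcp [667.5 206.8 118.8] F [ 0.3  0.1 -1.4] w 17.8 j [ 0.15  0.69  1.09  0.08  1.66 -1.29]
[231.41971485 187.66881708] [232.10018004 195.85616915]
10 [[-0.0053, 0.0001, -0.0073], [0.0022, -0.1272, 0.0005]]
4 [[-0.008, 0.0001, -0.0141], [0.0022, -0.2319, 0.0004]]
-4 [[-0.0112, 0.0001, -0.0255], [0.0022, -0.3716, 0.0002]]
-10 [[-0.0115, 0.0001, -0.0346], [0.0023, -0.4763, 0.0001]]
-16 [[-0.0117, 0.0001, -0.0444], [0.0023, -0.581, -0.0]]
-22 [[-0.0119, 0.0002, -0.0548], [0.0023, -0.6857, -0.0002]]
-30 [[-0.0124, 0.0002, -0.0682], [0.0023, -0.8253, -0.0003]]
-40 [[-0.0116, 0.0002, -0.0853], [0.0023, -0.9999, -0.0005]]
```

>>> {"method": "send_rows", "body": {
  "motion": [
    [[-0.0053, 0, -0.0073], [0.002, -0.127, 0]],
    [[-0.008, 0, -0.0141], [0.002, -0.232, 0]],
    [[-0.0096, 0, -0.02], [0.002, -0.302, 0]],
    [[-0.0112, 0, -0.0255], [0.002, -0.3716, 0]],
    [[-0.0114, 0, -0.03], [0.002, -0.424, 0]],
    [[-0.0115, 0, -0.0346], [0.002, -0.476, 0]],
    [[-0.0116, 0, -0.0395], [0.002, -0.529, 0]],
    [[-0.0117, 0, -0.0444], [0.002, -0.581, 0]],
    [[-0.0118, 0, -0.0496], [0.002, -0.633, 0]],
    [[-0.0119, 0, -0.0548], [0.002, -0.686, 0]]
  ]
}}

```text
time_s: 11.38
tcp_pos: [619.3, 213.3, 148.7]
eef_rot: [0.004, 1.182, -0.132]
force: [-0.2, -0.5, -1.1]
gripper_width: 0.189
```

```bash
python3 - <<'E'
from h import *
st()
for d,x,z in((-30,74,58),(-40,74,58),(-42,74,58)):
  th=np.radians(d)
  print(d,rel(scoop_lip(sx(x,0,z),YS,th),tool(YS,th,0)))
E
```

```text
t 11.3833 tcp [619.3 213.3 148.7] F [-0.2 -0.5 -1.1] w 17.8 j [ 0.32  0.28  1.75 -0.24  0.77 -0.97]
-30 [[-0.0069, 0.0, -0.011], [-0.001, -0.1349, -0.0012]]
-40 [[-0.0172, 0.0, -0.0247], [-0.0011, -0.3095, -0.0012]]
-42 [[-0.0189, 0.0, -0.0277], [-0.0011, -0.3444, -0.0011]]
```

>>> {"method": "send_rows", "body": {
  "motion": [
    [[-0.0035, 0, -0.0055], [0, -0.067, 0]],
    [[-0.0069, 0, -0.011], [0, -0.135, 0]],
    [[-0.012, 0, -0.018], [0, -0.222, 0]],
    [[-0.0172, 0, -0.0247], [0, -0.31, 0]],
    [[-0.0189, 0, -0.0277], [0, -0.344, 0]],
    [[-0.0189, 0, -0.0277], [0, -0.344, 0]],
    [[-0.0189, 0, -0.0277], [0, -0.344, 0]],
    [[-0.0189, 0, -0.0277], [0, -0.344, 0]]
  ]
}}

```text
time_s: 12.05
tcp_pos: [587.0, 217.9, 157.0]
eef_rot: [0.003, 0.837, -0.133]
force: [1.4, 0.8, -1.1]
gripper_width: 0.187
```

```bash
python3 - <<'E'
from h import *
st()
im=viewer.grab_frame('side');pearls(im,(205,160,265,225))
b=crop(im[:,:,::-1],190,120,100,100,6);cv2.imwrite('pics/c9.png',b)
E
```

```text
t 12.05 tcp [587.  217.9 157. ] F [ 1.4  0.8 -1.1] w 17.6 j [ 0.48  0.2   2.06 -1.04  0.46 -0.09]
mauve []
rose [(np.int32(17), [241.7, 190.7]), (np.int32(16), [226.7, 196.1])]
cream [(np.int32(62), [257.6, 162.7]), (np.int32(25), [252.6, 178.2])]
```

View pics/c9.png

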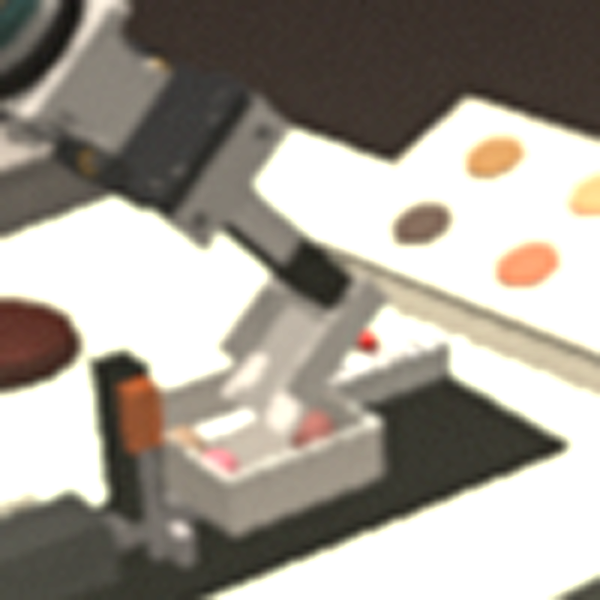

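All three pearls lie in the dish: cream at about px (221,193), rose (227,196) and mauve (242,191). I lift straight up.

>>> {"method": "send_rows", "body": {
  "motion": [
    [[-0.008, 0, 0.0072], [0, 0, 0]],
    [[-0.02, 0, 0.018], [0, 0, 0]],
    [[-0.035, 0, 0.0315], [0, 0, 0]],
    [[-0.055, 0, 0.0495], [0, 0, 0]],
    [[-0.07, 0, 0.063], [0, 0, 0]],
    [[-0.07, 0, 0.063], [0, 0, 0]],
    [[-0.07, 0, 0.063], [0, 0, 0]]
  ]
}}

```text
time_s: 12.68
tcp_pos: [588.8, 217.8, 253.5]
eef_rot: [0.008, 0.834, -0.132]
force: [0.4, -0.7, -0.6]
gripper_width: 0.192
```

```bash
python3 - <<'E'
from h import *
st()
print(rel((640,205,230),tool(-.1,0,0)))
print(rel((620,-8,210),tool(-.035,0,0)))
E
```

```text
t 12.6833 tcp [588.8 217.8 253.5] F [ 0.4 -0.7 -0.6] w 18.0 j [ 0.48  0.09  1.91 -0.71  0.63 -0.48]
[[0.0526, -0.0057, 0.0231], [-0.0381, 0.7368, 0.0086]]
[[0.0729, -0.2196, 0.0175], [-0.1001, 0.7364, 0.0326]]
```

>>> {"method": "send_rows", "body": {
  "motion": [
    [[0.007, -0.01, 0.002], [-0.01, 0.09, 0.003]],
    [[0.014, -0.03, 0.004], [-0.02, 0.18, 0.007]],
    [[0.021, -0.06, 0.006], [-0.03, 0.27, 0.01]],
    [[0.028, -0.09, 0.008], [-0.04, 0.36, 0.014]],
    [[0.035, -0.12, 0.01], [-0.055, 0.45, 0.019]],
    [[0.045, -0.15, 0.013], [-0.07, 0.54, 0.024]],
    [[0.055, -0.18, 0.015], [-0.085, 0.63, 0.028]],
    [[0.065, -0.205, 0.017], [-0.1, 0.73, 0.0326]],
    [[0.0729, -0.2196, 0.0175], [-0.1, 0.7364, 0.0326]],
    [[0.0729, -0.2196, 0.0175], [-0.1, 0.7364, 0.0326]]
  ]
}}

```text
time_s: 13.52
tcp_pos: [620.8, -12.1, 205.3]
eef_rot: [-2.875, 1.565, -2.915]
force: [0.0, 0.2, -2.0]
gripper_width: 0.194
```

```bash
python3 - <<'E'
from h import *
st()
for z in(80,71,69):print(rel((620,-8,z),tool(-.035,0,0)))
E
```

```text
t 13.5167 tcp [620.8 -12.1 205.3] F [ 0.   0.2 -2. ] w 18.2 j [-0.13  0.35  1.42 -0.    1.38 -1.66]
[[0.1253, 0.0043, -0.0003], [-0.0052, -0.0053, 0.0014]]
[[0.1343, 0.0043, -0.0002], [-0.0052, -0.0053, 0.0014]]
[[0.1363, 0.0043, -0.0002], [-0.0052, -0.0053, 0.0014]]
```

>>> {"method": "send_rows", "body": {
  "motion": [
    [[0.02, 0.002, 0], [0, -0.004, 0]],
    [[0.05, 0.004, 0], [0, -0.004, 0]],
    [[0.08, 0.004, 0], [0, -0.004, 0]],
    [[0.105, 0.004, 0], [0, -0.004, 0]],
    [[0.12, 0.004, 0], [0, -0.004, 0]],
    [[0.127, 0.004, 0], [0, -0.004, 0]],
    [[0.131, 0.004, 0], [0, -0.004, 0]],
    [[0.133, 0.004, 0], [0, -0.004, 0]],
    [[0.1345, 0.004, 0], [0, -0.004, 0]],
    [[0.1345, 0.004, 0], [0, -0.004, 0]]
  ]
}}

```text
time_s: 14.35
tcp_pos: [620.7, -8.1, 71.8]
eef_rot: [-1.159, 1.569, -1.199]
force: [0.2, 0.1, -1.3]
gripper_width: 0.19
```

```bash
python3 -c "
from h import *
st()"
```

```text
t 14.35 tcp [620.7  -8.1  71.8] F [ 0.2  0.1 -1.3] w 17.8 j [-0.12  0.45  1.61 -0.    1.08 -1.65]
```

>>> {"method": "send_rows", "body": {
  "motion": [
    [[0.001, 0, 0], [0, 0, 0]],
    [[0.002, 0, 0], [0, 0, 0]],
    [[0.003, 0, 0], [0, 0, 0]],
    [[0.0035, 0, 0], [0, 0, 0]],
    [[0.0035, 0, 0], [0, 0, 0]]
  ]
}}

```text
time_s: 14.77
tcp_pos: [620.7, -8.2, 68.3]
eef_rot: [-1.169, 1.569, -1.209]
force: [0.0, -0.0, -1.0]
gripper_width: 0.191
```

```bash
python3 -c "
from h import *
st()"
```

```text
t 14.7667 tcp [620.7  -8.2  68.3] F [ 0. -0. -1.] w 18.0 j [-0.12  0.45  1.62 -0.    1.07 -1.65]
```

No contact yet. I go down another millimetre or so at a time.

>>> {"method": "send_rows", "body": {
  "motion": [
    [[0.0005, 0, 0], [0, 0, 0]],
    [[0.001, 0, 0], [0, 0, 0]],
    [[0.0015, 0, 0], [0, 0, 0]],
    [[0.0015, 0, 0], [0, 0, 0]]
  ]
}}

```text
time_s: 15.1
tcp_pos: [620.8, -8.2, 68.0]
eef_rot: [-0.908, 1.569, -0.948]
force: [-1.8, -0.1, 6.9]
gripper_width: 0.19
```

```bash
python3 -c "
from h import *
st()"
```

```text
t 15.1 tcp [620.8  -8.2  68. ] F [-1.8 -0.1  6.9] w 17.8 j [-0.12  0.45  1.62 -0.    1.07 -1.65]
```

Contact at 7 N, so I release.

>>> {"method": "send_rows", "body": {
  "motion": [
    [[0, 0, 0], [0, 0, 0]],
    [[0, 0, 0], [0, 0, 0]],
    [[0, 0, 0], [0, 0, 0]],
    [[0, 0, 0], [0, 0, 0]],
    [[0, 0, 0], [0, 0, 0]],
    [[0, 0, 0], [0, 0, 0]]
  ],
  "grip": 0.06
}}

```text
time_s: 15.6
tcp_pos: [620.7, -8.1, 67.8]
eef_rot: [-1.006, 1.569, -1.046]
force: [-0.2, 0.3, 0.6]
gripper_width: 0.583
```

>>> {"method": "send_rows", "body": {
  "motion": [
    [[-0.01, 0, 0], [0, 0, 0]],
    [[-0.03, 0, 0], [0, 0, 0]],
    [[-0.06, 0, 0], [0, 0, 0]],
    [[-0.09, 0, 0], [0, 0, 0]],
    [[-0.12, 0, 0], [0, 0, 0]],
    [[-0.15, 0, 0], [0, 0, 0]],
    [[-0.15, 0, 0], [0, 0, 0]]
  ]
}}

```text
time_s: 16.18
tcp_pos: [624.2, -8.3, 225.5]
eef_rot: [-0.186, 1.557, -0.226]
force: [0.3, -0.0, 0.9]
gripper_width: 0.639
```

```bash
python3 - <<'E'
from h import *
st()
for n in P:
    im=viewer.grab_frame(n); cv2.imwrite(f"pics/m_{n}.png",im[:,:,::-1])
# scoop on mat: handle dark blob tilt in side view
print(proj("side",(620.7,-8.2,3)),proj("side",(620.7,-8.2,103)))
h=cv2.cvtColor(cv2.imread("pics/m_side.png"),cv2.COLOR_BGR2HSV)
for v in range(170,232,5): 
    r=h[v,270:340,2].astype(int); x=np.nonzero(r<75)[0]; print(v,(x.min()+270,x.max()+270) if len(x) else None,end=" ")
print(); R=tool(YS,0,0); g=sx(0,0,0)
print(rel((500,231,205),R))
E
```

```text
t 16.1833 tcp [624.2  -8.3 225.5] F [ 0.3 -0.   0.9] w 60.1 j [-0.12  0.34  1.39 -0.    1.4  -1.65]
[298.04384798 224.20574453] [298.51645017 194.18329643]
170 None 175 (np.int64(314), np.int64(317)) 180 (np.int64(314), np.int64(317)) 185 None 190 (np.int64(270), np.int64(333)) 195 (np.int64(270), np.int64(332)) 200 (np.int64(294), np.int64(331)) 205 (np.int64(294), np.int64(331)) 210 (np.int64(294), np.int64(331)) 215 (np.int64(293), np.int64(301)) 220 (np.int64(296), np.int64(307)) 225 (np.int64(273), np.int64(319)) 230 (np.int64(270), np.int64(314)) 
[[0.0138, 0.2339, -0.1309], [0.0948, 0.0049, 0.0016]]
```

```bash
python3 - <<'E'
from h import *
pts=[sx(x,y,z) for x in(-9,9) for y in(-23,-13) for z in(75,109)]
for n,bx in(("top",(168,212,187,235)),("side",(200,170,226,215))):
    q=np.array([proj(n,p) for p in pts]); print(n,"pred",q.min(0).round(1),q.max(0).round(1))
    im=cv2.imread(f"pics/{n}0.png"); u0,v0,u1,v1=bx
    h=cv2.cvtColor(im[v0:v1,u0:u1],cv2.COLOR_BGR2HSV).astype(int); k=(h[...,0]<20)&(h[...,1]>120)&(h[...,2]>60)
    y,x=np.nonzero(k); print("seen",x.min()+u0,y.min()+v0,x.max()+u0+1,y.max()+v0+1,"n",len(x),"cen",x.mean()+u0,y.mean()+v0, "pred cen",q.mean(0).round(1))
# handle silhouette in side image: dark run at rows near its top
h=cv2.cvtColor(cv2.imread("pics/side0.png"),cv2.COLOR_BGR2HSV)
for v in range(174,200,3):
    x=np.nonzero(h[v,195:230,2]<80)[0]; print(v,x.min()+195 if len(x) else None,x.max()+195 if len(x) else None,end=" | ")
q=np.array([proj("side",sx(x,y,z)) for x in(-11,11) for y in(-13,13) for z in(85,115)]);print("pred handle",q.min(0),q.max(0))
E
```

```text
top pred [175.4 219.6] [183.5 228.9]
seen 176 221 182 229 n 38 cen 178.05263157894737 224.1578947368421 pred cen [179.5 224.3]
side pred [209.9 181.5] [218.1 194.9]
seen 209 182 217 196 n 81 cen 212.7530864197531 188.2962962962963 pred cen [214.1 188.2]
174 195 201 | 177 195 202 | 180 195 212 | 183 195 209 | 186 206 209 | 189 207 210 | 192 207 210 | 195 207 217 | 198 208 217 | pred handle [204.52684253 176.4555951 ] [216.60387809 190.89406942]
```

The button outline puts the grip axis near (500.5, 232.5), and the squeezed centre is about 2 mm toward -y of that. Next I go above it.

>>> {"method": "send_rows", "body": {
  "motion": [
    [[0.002, 0.03, -0.016], [0.02, 0, 0]],
    [[0.004, 0.065, -0.036], [0.04, 0, 0]],
    [[0.007, 0.1, -0.055], [0.06, 0, 0]],
    [[0.009, 0.135, -0.075], [0.07, 0.002, 0]],
    [[0.011, 0.17, -0.095], [0.08, 0.004, 0]],
    [[0.013, 0.2, -0.112], [0.095, 0.005, 0]],
    [[0.0138, 0.225, -0.126], [0.095, 0.005, 0]],
    [[0.0138, 0.2339, -0.1309], [0.095, 0.005, 0]],
    [[0.0138, 0.2339, -0.1309], [0.095, 0.005, 0]],
    [[0.0138, 0.2339, -0.1309], [0.095, 0.005, 0]]
  ]
}}

```text
time_s: 17.12
tcp_pos: [499.9, 230.4, 204.2]
eef_rot: [-1.818, 1.567, -1.952]
force: [-0.3, 0.3, 0.4]
gripper_width: 0.642
```

```bash
python3 -c "
from h import *
st()
R=tool(YS,0,0)
for z in (200,84):print(rel((500,230.5,z),R))"
```

```text
t 17.1167 tcp [499.9 230.4 204.2] F [-0.3  0.3  0.4] w 60.4 j [ 0.31  0.25  1.58 -0.    1.32 -1.13]
[[0.0042, 0.0001, 0.0001], [0.0009, -0.0008, 0.0034]]
[[0.1202, 0.0005, 0.0002], [0.0009, -0.0008, 0.0034]]
```

>>> {"method": "send_rows", "body": {
  "motion": [
    [[0.02, 0, 0], [0, 0, 0.003]],
    [[0.045, 0, 0], [0, 0, 0.003]],
    [[0.065, 0, 0], [0, 0, 0.003]],
    [[0.08, 0, 0], [0, 0, 0.003]],
    [[0.09, 0, 0], [0, 0, 0.003]],
    [[0.1, 0.0003, 0], [0, 0, 0.003]],
    [[0.11, 0.0005, 0], [0, 0, 0.003]],
    [[0.12, 0.0005, 0], [0, 0, 0.003]],
    [[0.12, 0.0005, 0], [0, 0, 0.003]]
  ]
}}

```text
time_s: 17.87
tcp_pos: [498.9, 229.8, 82.4]
eef_rot: [-2.672, 1.567, -2.806]
force: [-0.2, -0.1, 0.1]
gripper_width: 0.64
```

```bash
python3 -c "
from h import *
st()
im=viewer.grab_frame('side');cv2.imwrite('pics/c10.png',np.hstack([crop(im[:,:,::-1],175,120,100,100,6)]))"
```

```text
t 17.8667 tcp [498.9 229.8  82.4] F [-0.2 -0.1  0.1] w 60.1 j [ 0.31  0.35  1.76 -0.    1.04 -1.13]
```

View pics/c10.png

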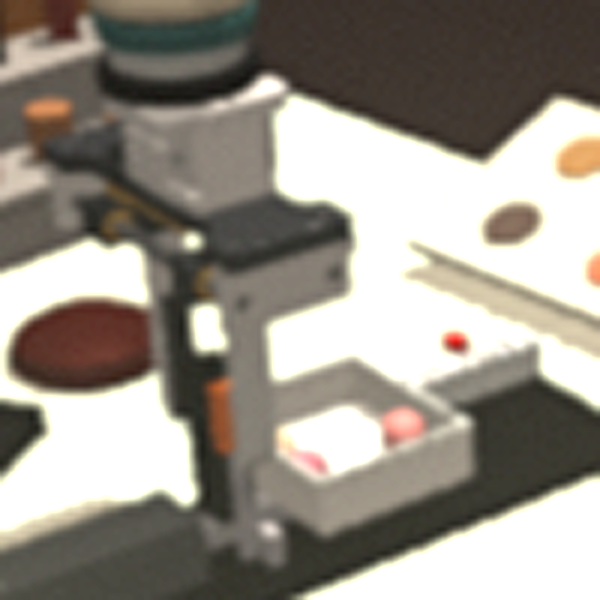

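The fingers straddle the handle and button, and all three pearls are in the dish. That was my last picture, so from here I check by numbers only. I squeeze.

>>> {"method": "send_rows", "body": {
  "motion": [
    [[0, 0, 0], [0, 0, 0]],
    [[0, 0, 0], [0, 0, 0]],
    [[0, 0, 0], [0, 0, 0]],
    [[0, 0, 0], [0, 0, 0]],
    [[0, 0, 0], [0, 0, 0]],
    [[0, 0, 0], [0, 0, 0]],
    [[0, 0, 0], [0, 0, 0]],
    [[0, 0, 0], [0, 0, 0]]
  ],
  "grip": 0.0
}}

```text
time_s: 18.58
tcp_pos: [499.7, 229.7, 84.0]
eef_rot: [-2.114, 1.568, -2.248]
force: [0.1, -2.6, 5.2]
gripper_width: 0.301
```

```bash
python3 -c "
from h import *
st()
print(rel(cur()[0]+Rot.from_euler('z',YS).apply([125,0,0]),tool(YS,0,0)))
def red(im,box):
    u0,v0,u1,v1=box;h=cv2.cvtColor(np.ascontiguousarray(im[v0:v1,u0:u1]),cv2.COLOR_RGB2HSV).astype(int);k=((h[...,0]<6)|(h[...,0]>170))&(h[...,1]>90)&(h[...,2]>50);y,x=np.nonzero(k);w=h[...,1][k];print('red',len(x),(x*w).sum()/w.sum()+u0,(y*w).sum()/w.sum()+v0)
red(viewer.grab_frame('side'),(242,170,262,184))
"
```

```text
t 18.5833 tcp [499.7 229.7  84. ] F [ 0.1 -2.6  5.2] w 28.3 j [ 0.31  0.35  1.76 -0.    1.04 -1.13]
[[-0.0002, -0.0002, 0.125], [0.0014, -0.0012, 0.0021]]
red 6 250.23018147086916 176.25119388729703
```

Squeezed at about 28–30 mm. I slide out along tool z.

>>> {"method": "send_rows", "body": {
  "motion": [
    [[0, 0, 0.003], [0, 0, 0]],
    [[0, 0, 0.009], [0, 0, 0]],
    [[0, 0, 0.016], [0, 0, 0]],
    [[0, 0, 0.023], [0, 0, 0]],
    [[0, 0, 0.03], [0, 0, 0]],
    [[0, 0, 0.037], [0, 0, 0]],
    [[0, 0, 0.044], [0, 0, 0]],
    [[0, 0, 0.051], [0, 0, 0]],
    [[0, 0, 0.057], [0, 0, 0]],
    [[0, 0, 0.06], [0, 0, 0]]
  ]
}}

```text
time_s: 19.47
tcp_pos: [558.5, 221.6, 84.1]
eef_rot: [-2.544, 1.566, -2.678]
force: [-5.4, -1.4, 7.8]
gripper_width: 0.305
```

```bash
python3 -c "
from h import *
st()
print(np.linalg.norm(cur()[0]-[499.7,229.7,84]),rel([499.7,229.7,84]+Rot.from_euler('z',YS).apply([118,0,0]),tool(YS,0,0)))
"
```

```text
t 19.4667 tcp [558.5 221.6  84.1] F [-5.4 -1.4  7.8] w 28.7 j [ 0.26  0.42  1.64 -0.    1.09 -1.17]
59.3689020698024 [[-0.0002, 0.0001, 0.0586], [0.0012, -0.0038, 0.0026]]
```

>>> {"method": "send_rows", "body": {
  "motion": [
    [[0, 0, 0.004], [0, 0, 0]],
    [[0, 0, 0.01], [0, 0, 0]],
    [[0, 0, 0.017], [0, 0, 0]],
    [[0, 0, 0.024], [0, 0, 0]],
    [[0, 0, 0.031], [0, 0, 0]],
    [[0, 0, 0.038], [0, 0, 0]],
    [[0, 0, 0.045], [0, 0, 0]],
    [[0, 0, 0.052], [0, 0, 0]],
    [[0, 0, 0.0575], [0, 0, 0]],
    [[0, 0, 0.0575], [0, 0, 0]]
  ]
}}

```text
time_s: 20.3
tcp_pos: [615.2, 213.8, 84.2]
eef_rot: [-2.695, 1.564, -2.829]
force: [-4.3, -2.1, 7.1]
gripper_width: 0.301
```

```bash
python3 - <<'E'
from h import *
st()
print(np.linalg.norm(cur()[0]-[499.7,229.7,84]))
for n in P:
    im=viewer.grab_frame(n); cv2.imwrite(f"pics/e_{n}.png",im[:,:,::-1])
    ex=sx(70+118,55,36); u,v=proj(n,ex).round().astype(int); print(n,"expect pointer",u,v)
    h=cv2.cvtColor(np.ascontiguousarray(im[v-12:v+13,u-14:u+15]),cv2.COLOR_RGB2HSV).astype(int)
    y,x=np.nonzero(((h[...,0]<22)|(h[...,0]>168))&(h[...,1]>75)&(h[...,2]>50))
    for a,b in zip(x,y): print((a+u-14,b+v-12),h[b,a].tolist(),end=" ")
    print()
E
```

```text
t 20.3 tcp [615.2 213.8  84.2] F [-4.3 -2.1  7.1] w 28.3 j [ 0.23  0.48  1.52 -0.    1.15 -1.21]
116.56456029676511
top expect pointer 171 155

side expect pointer 252 178
(np.int64(242), np.int64(172)) [12, 121, 55] (np.int64(243), np.int64(172)) [13, 76, 70] (np.int64(242), np.int64(173)) [12, 121, 57] (np.int64(243), np.int64(173)) [12, 100, 74] (np.int64(242), np.int64(174)) [12, 123, 54] (np.int64(243), np.int64(174)) [13, 109, 77] (np.int64(242), np.int64(175)) [14, 118, 52] (np.int64(243), np.int64(175)) [12, 107, 76] (np.int64(242), np.int64(176)) [14, 113, 52] (np.int64(243), np.int64(176)) [14, 105, 75] (np.int64(242), np.int64(177)) [14, 118, 52] (np.int64(243), np.int64(177)) [13, 109, 77] (np.int64(243), np.int64(178)) [12, 121, 76] (np.int64(243), np.int64(179)) [11, 121, 76] (np.int64(243), np.int64(180)) [12, 122, 75] (np.int64(243), np.int64(181)) [11, 124, 74] (np.int64(253), np.int64(181)) [19, 80, 201] (np.int64(254), np.int64(181)) [17, 76, 194] (np.int64(243), np.int64(182)) [11, 109, 63] (np.int64(253), np.int64(182)) [16, 81, 189] (np.int64(254), np.int64(182)) [15, 85, 178] (np.int64(256), np.int64(184)) [1, 79, 165] (np.int64(257), np.int64(184)) [179, 97, 173] (np.int64(258), np.int64(184)) [178, 102, 173] (np.int64(259), np.int64(184)) [179, 87, 167] (np.int64(258), np.int64(185)) [179, 89, 163] (np.int64(259), np.int64(185)) [178, 102, 152]
```

```bash
python3 - <<'E'
from h import *
def cen(im,box,f=.4):
    u0,v0,u1,v1=box; a=im[v0:v1,u0:u1].astype(float); bg=np.median(a.reshape(-1,3),0)
    c=(a[...,2]-(a[...,0]+a[...,1])/2); c=c-np.median(c); c[c<f*c.max()]=0
    y,x=np.mgrid[v0:v1,u0:u1]; return (c*x).sum()/c.sum(),(c*y).sum()/c.sum(),c.max()
u=Rot.from_euler("z",YS).apply([1,0,0])
for f in("top0","m_top"):
    im=cv2.imread(f"pics/{f}.png"); r=cen(im,(158,146,171,158)); p=cen(im,(154,192,163,203)); print(f,r,p)
    for zr in(26,30,34):
        for zp in(34,40): print(zr,zp,round((onz("top",r[:2],zr)-onz("top",p[:2],zp))@u,1),end="; ")
    print()
for f in("side0","m_side"):
    im=cv2.imread(f"pics/{f}.png"); r=cen(im,(244,170,258,183)); print(f,r,[ (S0:=Rot.from_euler("z",-YS).apply(onz("side",r[:2],z)-sx(0,0,0)).round(1)).tolist() for z in(26,30,34)])
r=cen(cv2.imread("pics/top0.png"),(158,146,171,158)); print([Rot.from_euler("z",-YS).apply(onz("top",r[:2],z)-sx(0,0,0)).round(1).tolist() for z in(26,30,34)])
# dish bottom-front corner shift
a=cv2.imread("pics/m_side.png");b=cv2.imread("pics/e_side.png")
for (cu,cv),(X) in (((229,206),(24,-53,10)),((253,192),(116,-53,50))):
    T=a[cv-7:cv+8,cu-7:cu+8]; m=cv2.matchTemplate(b[160:230,200:320],T,cv2.TM_CCOEFF_NORMED); _,s,_,l=cv2.minMaxLoc(m)
    g=np.array([l[0]+200+7-cu,l[1]+160+7-cv]); print("match",s,g, "pred", X,[(d,(proj("side",sx(X[0]+d,*X[1:]))-proj("side",sx(*X))).round(1).tolist()) for d in(110,116,122)])
E
```

```text
top0 (np.float64(164.70318205529472), np.float64(151.63328116849243), np.float64(77.5)) (np.float64(158.31638418079095), np.float64(196.77401129943502), np.float64(15.0))
26 34 128.4; 26 40 129.3; 30 34 127.3; 30 40 128.2; 34 34 126.2; 34 40 127.1; 
m_top (np.float64(164.69932756964457), np.float64(151.63616714697406), np.float64(82.25)) (np.float64(158.13245033112582), np.float64(196.5430463576159), np.float64(16.5))
26 34 127.8; 26 40 128.7; 30 34 126.7; 30 40 127.6; 34 34 125.6; 34 40 126.5; 
side0 (np.float64(250.32132132132134), np.float64(175.90540540540542), np.float64(110.5)) [[202.5, 86.9, 26.0], [197.9, 80.3, 30.0], [193.4, 73.7, 34.0]]
m_side (np.float64(250.3216679076694), np.float64(175.90320178704394), np.float64(112.0)) [[202.5, 86.9, 26.0], [197.9, 80.3, 30.0], [193.4, 73.7, 34.0]]
[[197.7, 75.4, 26.0], [196.6, 74.2, 30.0], [195.5, 73.1, 34.0]]
match 0.974057137966156 [ 31 -12] pred (24, -53, 10) [(110, [29.3, -12.0]), (116, [30.8, -12.6]), (122, [32.3, -13.2])]
match 0.9309474229812622 [40 10] pred (116, -53, 50) [(110, [27.6, -10.8]), (116, [29.0, -11.3]), (122, [30.4, -11.9])]
```

The rider's offset from the pointer at boom 0 comes to about 126 mm. The top view gives 125.6–127, and both views agree on the rider's height, z ≈ 33–34. The current extension is about 116.5 mm by both the TCP and the dish-corner shift, so I add 9.5 mm.

>>> {"method": "send_rows", "body": {
  "motion": [
    [[0, 0, 0.003], [0, 0, 0]],
    [[0, 0, 0.006], [0, 0, 0]],
    [[0, 0, 0.0085], [0, 0, 0]],
    [[0, 0, 0.0095], [0, 0, 0]],
    [[0, 0, 0.0095], [0, 0, 0]],
    [[0, 0, 0.0095], [0, 0, 0]]
  ]
}}

```text
time_s: 20.9
tcp_pos: [622.3, 212.8, 84.2]
eef_rot: [-2.848, 1.56, -2.982]
force: [-5.5, -2.0, 5.3]
gripper_width: 0.3
```

```bash
python3 - <<'E'
from h import *
st()
ds=[]
for k in range(4):
    im=viewer.grab_frame("side" if k%2 else "top"); cv2.imwrite(f"pics/f{k}.png",im[:,:,::-1]); ds.append(cur()[0])
print((np.mean(ds,0)-[499.7,229.7,84])@Rot.from_euler("z",YS).apply([1,0,0]))
a=cv2.imread("pics/m_side.png");b=cv2.imread("pics/f3.png")
cu,cv_=229,206; T=a[cv_-7:cv_+8,cu-7:cu+8]; m=cv2.matchTemplate(b[170:220,230:290],T,cv2.TM_CCOEFF_NORMED); _,s,_,l=cv2.minMaxLoc(m); print(s,l[0]+237-cu,l[1]+177-cv_,[(proj("side",sx(24+d,-53,10))-proj("side",sx(24,-53,10))).round(1).tolist() for d in(116,126)])
for n,f in(("top","f0"),("side","f3")):
    im=cv2.imread(f"pics/{f}.png").astype(int); u,v=(165,152) if n=="top" else (250,176)
    w=im[v-8:v+9,u-9:u+10]; c=w[...,2]-(w[...,0]+w[...,1])//2; print(n,c.max(),np.argwhere(c>40)[:12].tolist(), "median bgr",np.median(w.reshape(-1,3),0))
im=cv2.imread("pics/f3.png")[:,:,::-1]; pearls(im,(240,165,300,205)); print([proj("side",sx(196+dx,dy,45)).round(0).tolist() for dx,dy in((-43,-50),(43,-50),(43,50),(-43,50))])
E
```

```text
t 20.9 tcp [622.3 212.8  84.2] F [-5.5 -2.   5.3] w 28.2 j [ 0.22  0.49  1.5   0.    1.16 -1.21]
123.74209840624798
0.9845121502876282 33 -13 [[30.8, -12.6], [33.3, -13.7]]
top 21 [] median bgr [60. 73. 82.]
side 64 [[12, 14], [13, 13], [13, 14], [13, 15], [15, 17], [15, 18], [16, 18]] median bgr [74. 80. 85.]
mauve []
rose [(np.int32(44), [296.0, 171.1]), (np.int32(30), [272.7, 178.5])]
cream [(np.int32(327), [283.6, 170.7]), (np.int32(48), [260.0, 181.1])]
[[263.0, 190.0], [284.0, 182.0], [265.0, 171.0], [244.0, 179.0]]
```

>>> {"method": "send_rows", "body": {
  "motion": [
    [[0, 0, 0.001], [0, 0, 0]],
    [[0, 0, 0.002], [0, 0, 0]],
    [[0, 0, 0.0022], [0, 0, 0]],
    [[0, 0, 0.0022], [0, 0, 0]],
    [[0, 0, 0.0022], [0, 0, 0]],
    [[0, 0, 0.0022], [0, 0, 0]]
  ]
}}

```text
time_s: 21.6
tcp_pos: [622.8, 212.7, 84.2]
eef_rot: [-2.916, 1.557, -3.05]
force: [-5.6, -1.8, 5.7]
gripper_width: 0.301
```

```bash
python3 - <<'E'
from h import *
b=viewer.grab_frame("side")[:,:,::-1]; st(); c,_,o=cur(); print((c-[499.7,229.7,84])@Rot.from_euler("z",YS).apply([1,0,0]), np.abs(o["joint_vel"]).max())
def sub(b,cu,cv_,X,pts):
    a=cv2.imread("pics/m_side.png"); T=a[cv_-7:cv_+8,cu-7:cu+8]; m=cv2.matchTemplate(np.ascontiguousarray(b[170:220,230:290]),T,cv2.TM_CCOEFF_NORMED); _,s,_,l=cv2.minMaxLoc(m)
    r=m[l[1],l[0]-1:l[0]+2]; print(s,l[0]+237-cu+(r[0]-r[2])/(2*(r[0]+r[2]-2*r[1])),l[1]+177-cv_)
sub(b,229,206,0,0); sub(cv2.imread("pics/f3.png"),229,206,0,0)
sub(cv2.imread("pics/e_side.png"),229,206,0,0)
# scoop upright check
h=cv2.cvtColor(b,cv2.COLOR_BGR2HSV)
for v in (198,204,210,216): x=np.nonzero(h[v,285:312,2]<75)[0]; print(v,x.min()+285,x.max()+285,end=" ")
E
```

```text
t 21.65 tcp [622.8 212.7  84.2] F [-5.  -0.6  5.6] w 28.5 j [ 0.22  0.5   1.49  0.    1.16 -1.21]
124.30707479988935 0.0011929856999434419
0.9804224371910095 33.116154 -13
0.9845121502876282 32.919727 -13
0.9740561842918396 30.662613 -12
198 294 302 204 294 302 210 294 301 216 293 302
```

The extension is now about 124.3 mm (TCP) to 125.3 mm (image), against a target of 123.5–127, so I am well inside the 6 mm. The scoop handle is upright (constant columns 294–302), and pearls show inside the dish outline. I hand in while holding.

```bash
python3 -c "
from cell import sign_off
print(sign_off())"
```

```text
the job is handed in; nothing more can be done
None
```

The job is handed in, with the arm still holding the handle and lock button squeezed at about 124–125 mm extension. No verdict was reported. I could not see the pointer against the rider at the end, because the arm and gripper hid both from both cameras.

- **Pearls:** All three were scooped and tipped into the dish while the arm was latched in. The last close picture, just before the slide, showed all three there. The final colour check still found pearl-coloured spots inside the dish outline.
- **Scoop:** It is standing upright on the mat, about 18 mm from the mat's centre, and let go. The last side image shows its handle vertical.
- **Squeeze:** The fingers read 28.3–28.5 mm, where the handle and squeezed button should be 30 mm. I take that as fully squeezed. The force back along the slide was about 5 N, which fits the spring.
- **Extension:** The target came from the first images: 125.6–127 mm from the top view, 123.4–127 mm if the side view is included. The TCP gave 124.3 mm and the dish-corner shift in the images 125.3 mm, so they differ by about 1 mm. Both are inside the 6 mm tolerance.
- **Not followed:** The last 2.2 mm nudge moved the arm only about 0.5 mm.

I viewed 12 pictures, the maximum allowed, so the last checks were by numbers only. I ran no final check on the other cosmetics. The rider's position was unchanged just before the slide.

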